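Charge a grinding jar: pour the rinsed balls out of their wire basket and lid it

TASK

The rinsed steel grinding balls have to go back into the grinding jar. Lift the wire rinse basket, tip it with the spout held low over the open jar so that all five balls roll out through the spout into the jar, and stand the empty basket upright on the drip mat again. Then put the lid on the jar so that it sits fully home on the rim, let go, and leave the jar and the other things on the bench where they stand.

Things in the scene. Friction and masses are not known exactly. Their poses are not given: they have to be found in the camera images.
- basket_handle (a point): Centre of the black grip on the wire-mesh rinse basket (132 mm long, 96 wide, rim 45 high). Basket x points lengthwise to the spout, z up. The grip is a flat bar across the basket: 66 mm along y, 13 thick in x, 22 high in z. This point is 95 mm above the basket's underside; only the bail's wires at y = +-48 mm also stand above the rim. Weighs about 0.22 kg empty, 0.39 kg with balls.
- basket_spout (a point): Lip of the basket's spout: 74 mm ahead (+x) of the grip's centre, 77 mm below it, 18 mm above the underside; same axes. The front narrows to this notch in the rim, 65 mm wide, open above. Over the last 46 mm the floor (else flat, 4 mm thick) climbs to the lip at 17 degrees, keeping the balls in while level. Tipped spout-down they start to leave at about 20 to 25 degrees and are all out by 45.
- ball0_center (a point): Centre of a steel grinding ball, 20 mm in diameter, 33 g; one of five alike, lying loose in the basket at the start.
- ball1_center (a point): Centre of a steel grinding ball, 20 mm in diameter, 33 g; one of five alike, lying loose in the basket at the start.
- ball2_center (a point): Centre of a steel grinding ball, 20 mm in diameter, 33 g; one of five alike, lying loose in the basket at the start.
- ball3_center (a point): Centre of a steel grinding ball, 20 mm in diameter, 33 g; one of five alike, lying loose in the basket at the start.
- ball4_center (a point): Centre of a steel grinding ball, 20 mm in diameter, 33 g; one of five alike, lying loose in the basket at the start.
- jar: Grinding jar: plain heavy round steel pot, open, standing loose on the bench; 110 mm outside diameter, 78 mm high, bore at least 92 mm across, floor 10 mm thick, about 2 kg. Origin: centre of its underside, z up.
- jar_mouth (a point): Centre of the jar's mouth, on its axis at the height of the rim, 78 mm above the bench.
- lid_knob (a point): Centre of the knob on the jar's loose lid: steel disc 111 mm across, 10 thick, with a bevelled spigot below (85 mm across, 7 deep) that enters the bore, and an upright black knob 30 mm across, 36 high. The point is on the lid's axis, 42 mm above the spigot's underside, 25 above the disc, 18 below the knob's top; z up. It starts standing on its spigot on the bench; fully home it is 35 mm above the jar's rim.
- mat: Flat black ribbed rubber drip mat fixed to the bench, 170 mm (x) by 126 mm (y), top 5 mm above the bench; the basket stands on it at the start. Origin: centre of its underside.
- cleaner_mid (a point): Brown bottle, 54 mm across, 132 mm high; a bystander. Point on its axis 60 mm above the bench.
- swabs_mid (a point): Clear jar with cotton swabs, 68 mm across, 82 mm high; a bystander. Point on its axis 40 mm above the bench.
- eyeglass_mid (a point): Black eye loupe standing on the bench, 36 mm across, 38 mm high; a bystander. Point on its axis 19 mm above the bench.

How it is judged:
By the outcome, as a careful person would: the job done as asked, in the order asked, and still so for the second after the job is handed in, with the robot touching nothing.
It also fails if it takes over 67 s, if anything falls off the work surface, if the arm or the gripper's body presses on something with over 40 N, if the wrist force passes 120 N, or if a joint passes its speed limit or range.

ROBOT

A 6-joint arm with a two-finger parallel gripper is mounted at the origin on the work surface; the furniture and walls round the work are solid. World frame = base frame: x ahead of the robot, y to its left, z up, the work surface at z = 0. Lengths are in mm, angles in rad, forces in N, time in s.
With the tool pointing down it reaches from about 250 to 775 mm from the base axis. Payload 4 kg.
Tool frame: the origin (TCP) lies midway between the tips of the shut fingers; the grasp point (between the pads) lies 19 mm behind it (r.grip_depth is the distance from the TCP to the grasp point, in mm); z points along the fingers, y is the line along which they close (so a half turn about z gives the same grasp; the last joint's range is limited). The gripper opens to 85 mm and grips with 20 to 120 N. Pads are 22 mm wide; open, the fingers measure 114 mm over their backs; the gripper's body (76 mm by 85 mm) begins 54 mm behind the grasp point. The pads swing forward as they close: fully open they stand 13 mm farther back than shut.
Start: joints at [1.245, 0.087, 1.371, -0, 1.684, -0.103], TCP at [121.536, 536.42, 231.341] pointing down, gripper open.
Joint ranges: [-3.1, 3.1], [-0.76, 2.03], [0.27, 2.55], [-1.08, 4.22], [0.17, 2.65], [-2.57, 2.57]. Speed limits (rad/s): [2.79, 2.79, 3.14, 3.14, 3.14, 3.14].

INTERFACE

Orientations are given as a unit quaternion [x, y, z, w].
In Python, from workcell import monitor, viewer, r gives the robot as it stands.
- The arm moves only by the tool play_rows, never from a script. Its argument "series" is a list of rows, each an object of numbers: "x", "y", "z": the shift along the tool's x, y, z in cm; "turn": the turn about the tool's z in rad. A call has 1 to 5 rows; each row is the pose to reach, as a shift and turn from the pose commanded when the call began, along the tool's axes at that moment; what a row does not reach only later rows make up. A row lasts 1/10 s, in which the tool goes at most 50 mm and 8.59 degrees, less where a joint would pass 70% of its speed; a pose out of reach is approached as far as the arm can. A call with a gripper value outside its range is refused whole. "grip" is the opening, from 0 (shut) to 1 (fully open), set as the call begins (left out, the last holds). The fingers move at their own pace and stop on an object; the grip force is fixed at half the most. Time passes only in rows, so rows that repeat a pose let the fingers close. It gives the time, the measured TCP pose, the force, the opening and the grip force at its end, in the units of the state.
- monitor.sense(): the state, without advancing time (a new reading comes with each control period).
- viewer.read_camera(name): name is "scene" or "top"; returns (picture, depth): 400x640x3 uint8, red, green, blue; 400x640 float32, mm along the optical axis (not along the pixel's ray), 0 where there is no reading.
- viewer.camera_model(name): a dict with "intrinsics" (3x3 intrinsics, pixels), "k1" (the pictures are not rectified: a ray, as slopes to the right and down, at radius r is drawn at 1 + k1 r^2 times it, then the intrinsics apply), "cam_to_world" (4x4, takes a point from camera to world coordinates). Camera axes: x right, y down, z forward; pixel columns grow to the right and rows downward; lengths in mm; the calibration is good to about 2 mm. A picture is of the moment at which its call begins. camera_model takes no time and is no camera call.
- r.close_job(): hands the job in; it is judged then, once.
The state is a dict: "t": time; "qpos": joint angles; "qvel": joint speeds; "effort": joint torques, N m; "tool_pos": TCP position; "tool_rot": TCP orientation; "force": force on the tool from outside, world axes, zero at the start; "moment": the same for the moment, N m; "opening": opening from 0.0 (shut) to 1.0 (fully open); "gripper_force": force on a finger pad.
Only numpy, scipy, OpenCV 4.12 (cv2) and the standard library are available. Lean on these libraries where they do the work, as an engineer would, in place of code of your own. Each camera call takes 0.05 s, during which the arm holds its last target. There are 200 camera calls.

## Working session

There is one attempt and no reset: what is moved stays moved. The work goes in short steps, Python scripts to look and compute and a tool call to move; the robot and the scene stay as the last step left them, time stands still between calls to the robot, and variables do not carry over. Pictures are saved under pics/ and viewed, at most 10 in all, crops included, and the job is handed in when it is done.

Besides the shell and the picture viewer there is one more tool, called after "Call:" as name([rows], argument=value, ...), one row to a line, values as JSON. play_rows: Moves the arm, as the interface text tells. Its arguments: {"type":"object","properties":{"series":{"type":"array"},"grip":{"type":"number"}},"required":["series"]}

```bash
mkdir -p pics
cat > h.py <<'E'
import numpy as np, cv2
from workcell import monitor, viewer, r
def shot(n,f=None):
    p,d=viewer.read_camera(n)
    if f: cv2.imwrite('pics/'+f,p[:,:,::-1])
    return p,d
def ray(n,u,v):
    m=viewer.camera_model(n);K=np.array(m['intrinsics']);T=np.array(m['cam_to_world'])
    a=(np.asarray(u,float)-K[0,2])/K[0,0];b=(np.asarray(v,float)-K[1,2])/K[1,1]
    x,y=a,b
    for _ in range(20):
        s=1+m['k1']*(x*x+y*y);x,y=a/s,b/s
    return T,np.stack([x,y,np.ones_like(x)],-1)
def plane(n,u,v,z):
    T,c=ray(n,u,v);w=c@T[:3,:3].T;o=T[:3,3]
    return o+w*((z-o[2])/w[...,2])[...,None]
def cloud(n,d):
    v,u=np.mgrid[0:400,0:640];T,c=ray(n,u,v)
    return (c*d[...,None])@T[:3,:3].T+T[:3,3]
E
python3 - <<'E'
from h import *
a,d=shot('top');b,e=shot('scene')
np.savez('s0.npz',a=a,d=d,b=b,e=e)
cv2.imwrite('pics/a.png',a[:,:,::-1]);cv2.imwrite('pics/b.png',b[:,:,::-1])
for n in('top','scene'):
    m=viewer.camera_model(n);print(n,np.round(m['cam_to_world'],3).tolist(),m['k1'],m['intrinsics'])
print(monitor.sense())
E
```

```text
top [[-0.01, -0.998, 0.059, 494.304], [-1.0, 0.009, -0.02, 168.738], [0.02, -0.059, -0.998, 1130.604], [0.0, 0.0, 0.0, 1.0]] -0.0552687651236981 [[431.80091479   0.         315.05824926]
 [  0.         431.80091479 193.12072465]
 [  0.           0.           1.        ]]
scene [[0.764, -0.445, 0.467, 171.59], [-0.645, -0.526, 0.554, -297.582], [-0.001, -0.725, -0.689, 671.572], [0.0, 0.0, 0.0, 1.0]] 0.028669028255080154 [[372.98075084   0.         316.04061738]
 [  0.         372.98075084 199.36588197]
 [  0.           0.           1.        ]]
{'t': 0.1, 'qpos': array([ 1.24493655e+00,  8.78972998e-02,  1.37213272e+00, -1.01281587e-05,
        1.68357771e+00, -1.03128424e-01]), 'qvel': array([ 0.00214848, -0.00083465, -0.00223781,  0.00058088, -0.00166102,
        0.00019412]), 'effort': array([ 1.99767994e-03, -3.53010464e+01, -3.14220357e+01, -1.29630594e-04,
        7.89699872e-03, -4.05533126e-05]), 'tool_pos': array([121.37038996, 535.98107871, 230.23228956]), 'tool_rot': array([ 1.11136127e-01,  9.93804682e-01, -9.85520518e-04, -2.09540456e-04]), 'force': array([-0.00509545,  0.2618048 , -0.66932   ]), 'moment': array([ 0.00754339,  0.02007644, -0.02428121]), 'gripper_force': 0.0, 'opening': 0.9955796994068071}
```

View pics/a.png

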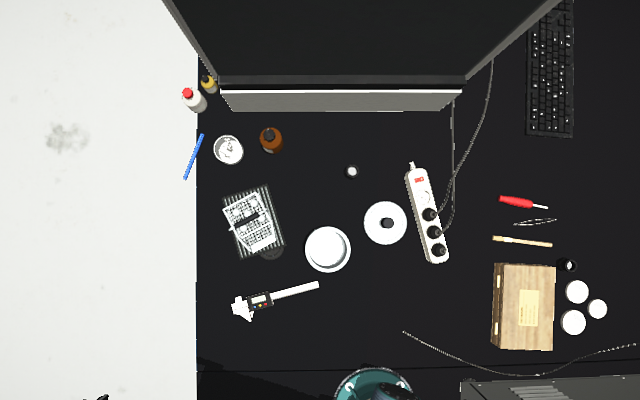

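View pics/b.png

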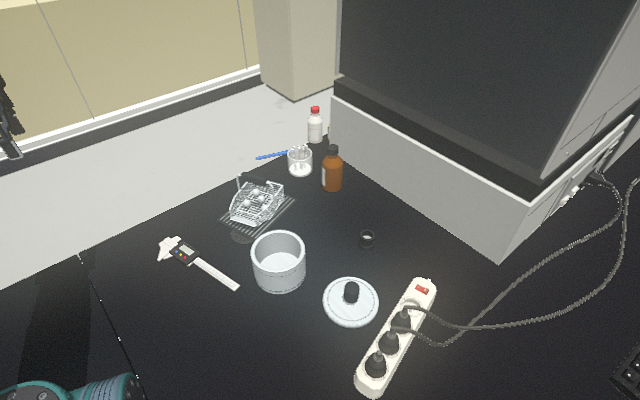

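The top view has the basket at about (253,222), with its black grip at about (245,222). The jar is at (327,250), the lid with its knob at (387,222) and the loupe at (352,171). The moves only shift and turn the tool while it points down, so the basket has to pivot about its own y axis between the pads. I'll look closer at the bail and measure.

Run:
```python
from h import *
s=np.load('s0.npz');a,d,b,e=s['a'],s['d'],s['b'],s['e']
c1=cv2.resize(a[175:270,210:300],(540,570),interpolation=cv2.INTER_CUBIC)
cv2.imwrite('pics/c.png',c1[:,:,::-1])
c2=cv2.resize(b[160:250,210:310],(600,540),interpolation=cv2.INTER_CUBIC)
cv2.imwrite('pics/d.png',c2[:,:,::-1])
P=cloud('top',d)
def rep(n,u0,u1,v0,v1,z0,z1,dark=None):
    Q=P[v0:v1,u0:u1];m=(Q[...,2]>z0)&(Q[...,2]<z1)&(d[v0:v1,u0:u1]>0)
    if dark is not None: m&=(a[v0:v1,u0:u1].max(-1)<dark)
    q=Q[m].astype(np.float32)
    if len(q)<4: print(n,len(q));return
    print(n,len(q),'med',np.median(q,0).round(1),'rect',cv2.minAreaRect(q[:,:2]),'circ',cv2.minEnclosingCircle(q[:,:2]))
rep('bar',215,285,180,265,85,125)
rep('bardark',215,285,180,265,85,125,70)
rep('baskrim',215,285,180,265,38,62)
rep('jar',295,360,220,280,65,90)
rep('lid disc',355,412,195,250,10,27)
rep('knob',355,412,195,250,48,75)
rep('strip',400,455,155,270,20,80)
rep('bottle',255,290,120,160,100,150)
for k,z in(('bar',106),):
    m=(a[200:245,225:265].max(-1)<60).astype(np.uint8);n,l,st,ce=cv2.connectedComponentsWithStats(m)
    for i in range(1,n):
        if st[i,4]>30: print(st[i],ce[i]+[225,200],plane('top',ce[i][0]+225,ce[i][1]+200,z).round(1))
```

```text
Traceback (most recent call last):
cv2.error: OpenCV(4.12.0) /io/opencv/modules/imgproc/src/convhull.cpp:143: error: (-215:Assertion failed) total >= 0 && (depth == CV_32F || depth == CV_32S) in function 'convexHull'
```

View pics/c.png

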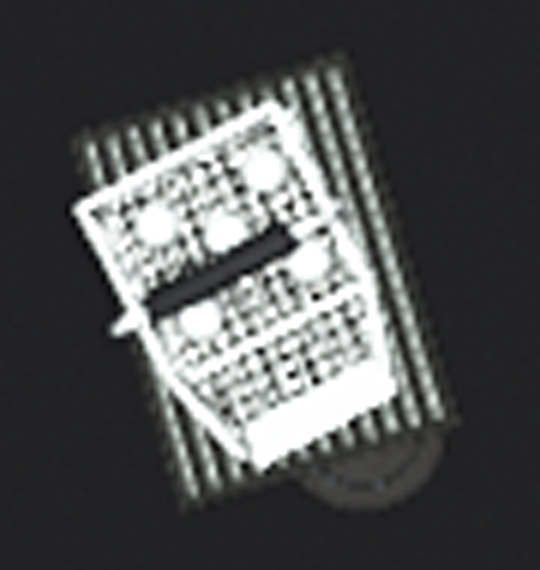

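View pics/d.png

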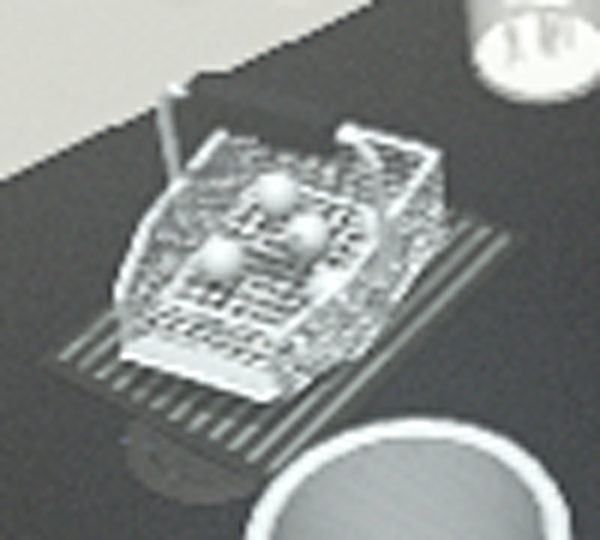

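The crops show the spout pointing towards the robot, with the lip at about (263,245) and the bar centre at about (246,220). The bail wires meet the bar's ends at mid-height, so the upper half of each bar end is free for the pad tips.

```bash
cat > m.py <<'E'
from h import *
s=np.load('s0.npz');a,d,b,e=s['a'],s['d'],s['b'],s['e']
P=cloud('top',d)
def rep(n,u0,u1,v0,v1,z0,z1,dark=None):
    Q=P[v0:v1,u0:u1];m=(Q[...,2]>z0)&(Q[...,2]<z1)&(d[v0:v1,u0:u1]>0)
    if dark is not None: m&=(a[v0:v1,u0:u1].max(-1)<dark)
    q=np.ascontiguousarray(Q[m].astype(np.float32)[:,:2])
    if len(q)<4: print(n,len(q));return
    R=cv2.minAreaRect(q);C=cv2.minEnclosingCircle(q)
    print(n,len(q),'z',np.median(Q[m][:,2]).round(1),'rect',np.round(R[0],1),np.round(R[1],1),round(R[2],1),'circ',np.round(C[0],1),round(C[1],1))
rep('bar',215,285,180,265,85,125)
rep('bardark',215,285,180,265,85,125,70)
rep('baskrim',215,285,180,265,38,62)
rep('jar',295,360,220,280,65,90)
rep('lid disc',355,412,195,250,10,27)
rep('knob',355,412,195,250,48,75)
rep('strip',400,455,155,270,20,80)
rep('bottle',255,290,120,160,100,150)
m=(a[200:245,225:265].max(-1)<60).astype(np.uint8);n,l,st,ce=cv2.connectedComponentsWithStats(m)
for i in range(1,n):
    if st[i,4]>30: print(st[i],ce[i]+[225,200],plane('top',ce[i][0]+225,ce[i][1]+200,111).round(1))
for u,v,z in((210+145/6,175+305/6,111),(210+292/6,175+235/6,111),(210+255/6,175+450/6,23),(210+390/6,175+382/6,23)): print(plane('top',u,v,z).round(1))
# jar & knob by colour
g=a.max(-1)
for n,(u0,u1,v0,v1),z,th in(('jar',(298,358,220,278),78,110),('lid',(358,412,197,248),17,110)):
    mm=(g[v0:v1,u0:u1]>th).astype(np.uint8);cs,_=cv2.findContours(mm,cv2.RETR_EXTERNAL,2);c=max(cs,key=cv2.contourArea)[:,0]+[u0,v0]
    q=plane('top',c[:,0],c[:,1],z)[:,:2].astype(np.float32);E=cv2.fitEllipse(q);print(n,np.round(E[0],1),np.round(E[1],1))
mm=(g[208:236,372:402]<90).astype(np.uint8);n,l,st,ce=cv2.connectedComponentsWithStats(mm)
for i in range(1,n):print('knob',st[i],plane('top',ce[i][0]+372,ce[i][1]+208,60).round(1))
E
python3 m.py
```

```text
bar 192 z 109.9 rect [491.9 310.4] [13.6 98.9] 28.3 circ [491.3 310. ] 49.5
bardark 121 z 111.1 rect [493.2 311.2] [12.2 64.2] 26.5 circ [488.9 309.1] 32.1
baskrim 219 z 51.9 rect [486.3 307.5] [125.4  95.3] 27.8 circ [488.8 309.2] 74.4
jar 466 z 78.0 rect [420.2 117. ] [107.3 106.7] 89.5 circ [419.8 117.2] 55.3
lid disc 1281 z 17.4 rect [484.6 -46.6] [110.2 137. ] 12.9 circ [496.8 -48.6] 76.6
knob 119 z 60.2 rect [481.7 -32.7] [28. 29.] 26.4 circ [481.5 -32.8] 14.9
strip 2083 z 42.3 rect [ 506.3 -139.8] [133.  246.1] 81.0 circ [ 508.8 -136.4] 130.6
bottle 161 z 130.4 rect [690.6 255.6] [31.  28.3] 85.8 circ [691.4 256.3] 18.2
[ 9 12 26 17 93] [245.47311828 220.05376344] [492.4 312.4 111. ]
[  0  17  12  28 185] [228.71891892 234.51351351] [458.8 351.8 111. ]
[479. 339. 111.]
[505.9 281.3 111. ]
[415.8 307.   23. ]
[444.1 249.6  23. ]
jar [420.2 118.7] [109.5 110.4]
lid [482.6 -33.9] [110.7 111. ]
knob [  9  10  13  10 110] [482.7 -30.6  60. ]
```

Call:
play_rows([
  {"x": -4.1, "y": -1.4, "turn": -0.14},
  {"x": -8.2, "y": -2.8, "turn": -0.28},
  {"x": -12.3, "y": -4.2, "turn": -0.42},
  {"x": -16.4, "y": -5.6, "turn": -0.56},
  {"x": -20.5, "y": -7.0, "turn": -0.7},
], grip=1)

```text
invalid input at $.series[0]: expected keys x, y, z, turn
```

Call:
play_rows([
  {"x": -4.1, "y": -1.4, "z": 0, "turn": -0.14},
  {"x": -8.2, "y": -2.8, "z": 0, "turn": -0.28},
  {"x": -12.3, "y": -4.2, "z": 0, "turn": -0.42},
  {"x": -16.4, "y": -5.6, "z": 0, "turn": -0.56},
  {"x": -20.5, "y": -7.0, "z": 0, "turn": -0.7},
], grip=1)

```text
t: 0.6
tool_pos: [305.2, 422.8, 230.8]
tool_rot: [-0.236, 0.972, -0.0, -0.0]
force: [0.5, 0.0, 0.3]
opening: 1.003
gripper_force: 0.0
```

```bash
cat >> h.py <<'E'
from scipy.spatial.transform import Rotation as Rn
def go(x,y,z):
    s=monitor.sense();M=Rn.from_quat(s['tool_rot']).as_matrix()
    print('pos',s['tool_pos'].round(1),'toolx ang',np.degrees(np.arctan2(M[1,0],M[0,0])).round(2),'shift cm',(M.T@(np.array([x,y,z])-s['tool_pos'])/10).round(2),'F',s['force'].round(1),'t',s['t'])
E
python3 -c "
from h import *
go(492.5,311,200)"
```

```text
pos [305.2 422.8 230.8] toolx ang -152.7 shift cm [-11.52 -18.52   3.07] F [0.5 0.  0.3] t 0.6
```

Call:
play_rows([
  {"x": -2.3, "y": -3.7, "z": 0.5, "turn": 0},
  {"x": -4.6, "y": -7.4, "z": 1, "turn": 0},
  {"x": -6.9, "y": -11.1, "z": 1.5, "turn": 0},
  {"x": -9.2, "y": -14.8, "z": 2, "turn": 0},
  {"x": -11.5, "y": -18.5, "z": 3, "turn": 0},
], grip=1)

```text
t: 1.1
tool_pos: [492.2, 310.2, 201.4]
tool_rot: [-0.233, 0.972, 0.0, 0.0]
force: [0.4, 0.4, 0.4]
opening: 0.998
gripper_force: 0.0
```

```bash
python3 -c "
from h import *
go(492.5,311,97)"
```

```text
pos [492.2 310.2 201.4] toolx ang -153.06 shift cm [-0.06  0.06 10.44] F [0.4 0.4 0.4] t 1.1
```

Call:
play_rows([
  {"x": -0.05, "y": 0.1, "z": 4, "turn": 0},
  {"x": -0.05, "y": 0.1, "z": 7.5, "turn": 0},
  {"x": -0.05, "y": 0.1, "z": 9.5, "turn": 0},
  {"x": -0.05, "y": 0.1, "z": 10.3, "turn": 0},
  {"x": -0.05, "y": 0.1, "z": 10.3, "turn": 0},
], grip=1)

```text
t: 1.6
tool_pos: [489.7, 311.9, 96.6]
tool_rot: [-0.233, 0.972, -0.0, -0.002]
force: [0.4, -0.1, -0.2]
opening: 0.999
gripper_force: 0.0
```

Call:
play_rows([
  {"x": 0, "y": 0, "z": 0, "turn": 0},
  {"x": 0, "y": 0, "z": 0, "turn": 0},
  {"x": 0, "y": 0, "z": 0, "turn": 0},
  {"x": 0, "y": 0, "z": 0, "turn": 0},
  {"x": 0, "y": 0, "z": 0, "turn": 0},
], grip=0.5)

```text
t: 2.1
tool_pos: [491.9, 312.7, 101.2]
tool_rot: [-0.233, 0.972, 0.0, 0.002]
force: [-0.0, -2.2, 6.2]
opening: 0.736
gripper_force: 64.4
```

```bash
python3 -c "
from h import *
go(492.5,311,97)
b,e=shot('scene');c=cv2.resize(b[120:250,190:330],(700,600),interpolation=cv2.INTER_CUBIC);cv2.imwrite('pics/e.png',c[:,:,::-1])"
```

```text
pos [491.9 312.7 101.2] toolx ang -153.05 shift cm [ 0.03 -0.18  0.42] F [-0.  -2.2  6.2] t 2.1
```

View pics/e.png

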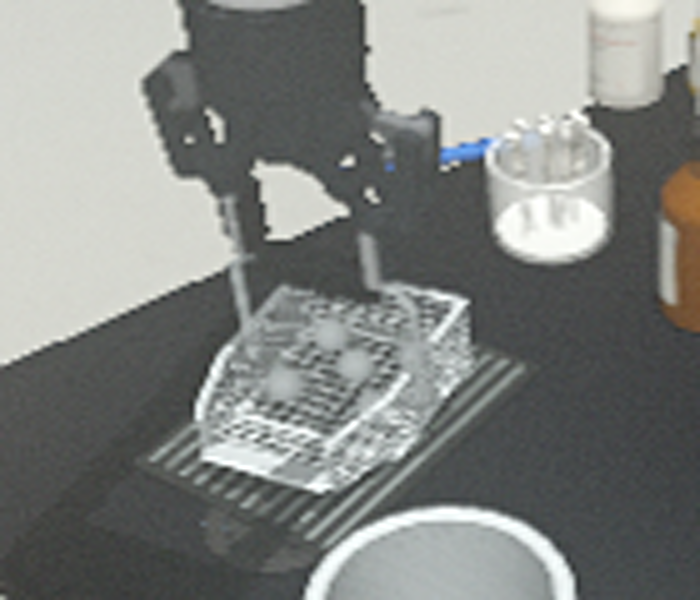

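The pads hold the upper half of the bar's ends (64 N). I'll pre-tilt the basket about its front floor edge on the fixed mat.

Call:
play_rows([
  {"x": 0, "y": 0, "z": 0.6, "turn": 0},
  {"x": 0.6, "y": 0, "z": 0.7, "turn": 0},
  {"x": 1.2, "y": 0, "z": 0.7, "turn": 0},
  {"x": 1.8, "y": 0, "z": 0.7, "turn": 0},
  {"x": 1.8, "y": 0, "z": 0.7, "turn": 0},
], grip=0.5)

```text
t: 2.65
tool_pos: [483.2, 308.0, 102.9]
tool_rot: [-0.233, 0.972, 0.003, 0.014]
force: [6.3, 0.2, 23.4]
opening: 0.737
gripper_force: 66.4
```

```bash
python3 -c "
from h import *
go(492.5,311,97)
b,e=shot('scene');c=cv2.resize(b[120:250,190:330],(700,600),interpolation=cv2.INTER_CUBIC);cv2.imwrite('pics/f.png',c[:,:,::-1])"
```

```text
pos [483.2 308.  102.9] toolx ang -153.08 shift cm [-0.95 -0.15  0.61] F [ 6.3  0.2 23.4] t 2.65
```

View pics/f.png

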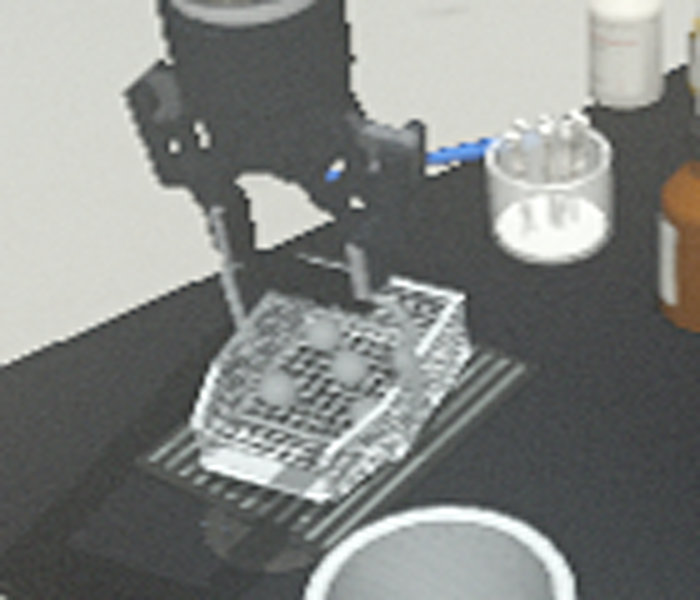

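It is tipping about its front edge, about 6° so far, with no slip. Continuing.

Call:
play_rows([
  {"x": 0.5, "y": 0, "z": 0, "turn": 0},
  {"x": 1.0, "y": 0, "z": 0, "turn": 0},
  {"x": 1.5, "y": 0, "z": 0, "turn": 0},
  {"x": 2.0, "y": 0, "z": 0, "turn": 0},
  {"x": 2.0, "y": 0, "z": 0, "turn": 0},
], grip=0.5)

```text
t: 3.2
tool_pos: [471.5, 302.1, 107.8]
tool_rot: [-0.233, 0.972, 0.005, 0.023]
force: [14.3, 5.0, 27.8]
opening: 0.738
gripper_force: 66.7
```

Call:
play_rows([
  {"x": 0, "y": 0, "z": -1, "turn": 0},
  {"x": 0, "y": 0, "z": -2, "turn": 0},
  {"x": 0, "y": 0, "z": -3, "turn": 0},
  {"x": 0, "y": 0, "z": -4, "turn": 0},
  {"x": 0, "y": 0, "z": -4, "turn": 0},
], grip=0.5)

```text
t: 3.7
tool_pos: [456.9, 295.4, 131.9]
tool_rot: [-0.233, 0.972, 0.0, 0.0]
force: [1.6, 1.1, -3.4]
opening: 0.732
gripper_force: 66.2
```

```bash
python3 -c "
from h import *
go(492.5,311,97)
b,e=shot('scene');c=cv2.resize(b[110:250,180:330],(640,600),interpolation=cv2.INTER_CUBIC);cv2.imwrite('pics/g.png',c[:,:,::-1])
# side view depth: mesh points in basket axes rel. TCP
s=monitor.sense();M=Rn.from_quat(s['tool_rot']).as_matrix()
for n in('scene','top'):
    p,d=shot(n);P=(cloud(n,d)-s['tool_pos'])@M;P=P[(d>0)]
    m=(abs(P[:,0])<110)&(abs(P[:,1])<55)&(P[:,2]>35)&(P[:,2]<130)&(P@M.T+s['tool_pos'])[:,2].__gt__(12);Q=P[m]
    for x0 in range(-80,110,10):
        k=(Q[:,0]>=x0)&(Q[:,0]<x0+10)
        if k.sum()>3: print(n,x0+5,k.sum(),np.percentile(Q[k][:,2],[3,50,97]).round(0))
"
```

```text
pos [456.9 295.4 131.9] toolx ang -153.04 shift cm [-3.88 -0.22  3.5 ] F [ 1.6  1.1 -3.4] t 3.7
scene -55 186 [49. 78. 95.]
scene -45 81 [50. 91. 94.]
scene -35 86 [50. 91. 95.]
scene -25 89 [49. 85. 95.]
scene -15 67 [50. 79. 94.]
scene -5 79 [40. 70. 95.]
scene 5 139 [41. 74. 94.]
scene 15 135 [50. 78. 95.]
scene 25 186 [51. 79. 95.]
scene 35 109 [51. 81. 93.]
scene 45 84 [51. 84. 90.]
scene 55 96 [51. 81. 88.]
scene 65 122 [51. 79. 83.]
scene 75 55 [76. 79. 82.]
top -55 31 [46. 52. 93.]
top -45 22 [46. 89. 94.]
top -35 20 [49. 90. 94.]
top -25 23 [47. 89. 95.]
top -15 6 [46. 92. 95.]
top 15 16 [46. 79. 93.]
top 25 38 [48. 75. 94.]
top 35 26 [ 49.  76. 101.]
top 45 24 [48. 85. 90.]
top 55 44 [48. 80. 89.]
top 65 57 [49. 79. 84.]
top 75 24 [75. 78. 81.]
```

View pics/g.png

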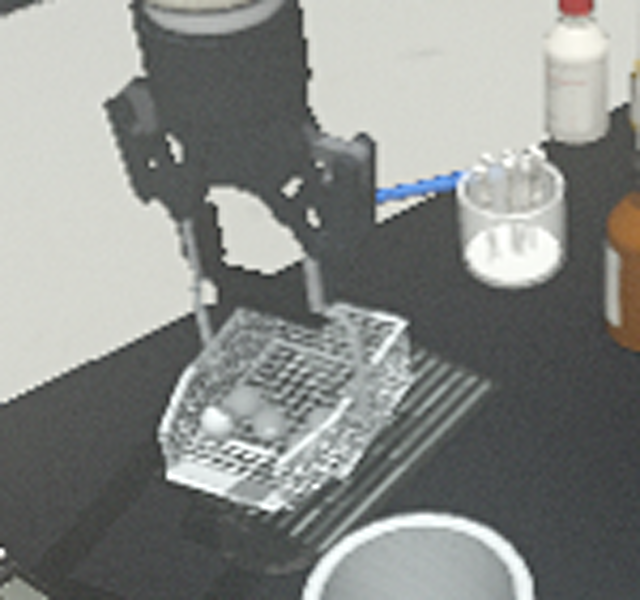

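The picture shows the basket hanging level again, with the balls at the front of the floor near (240,405). The bar did not pivot in the grip; the basket slid on the mat while the arm gave a little. Pivoting needs a longer lever, so I'll press the rear underside down onto the heavy jar's rim to set a pre-tilt below the spill angle.

```bash
python3 -c "
from h import *
go(331,72.2,200)"
```

```text
pos [456.2 294.9 130.3] toolx ang -153.05 shift cm [ 21.27 -14.18  -6.93] F [-0.5 -0.  -3.3] t 3.85
```

Call:
play_rows([
  {"x": 0, "y": 0, "z": -1.0, "turn": 0},
  {"x": 0, "y": 0, "z": -2.5, "turn": 0},
  {"x": 0, "y": 0, "z": -4, "turn": 0},
  {"x": 0, "y": 0, "z": -5.5, "turn": 0},
  {"x": 0, "y": 0, "z": -6.8, "turn": 0},
], grip=0.5)

```text
t: 4.35
tool_pos: [457.3, 295.4, 201.9]
tool_rot: [-0.233, 0.972, 0.0, 0.001]
force: [-0.1, 0.6, -3.2]
opening: 0.738
gripper_force: 66.4
```

Call:
play_rows([
  {"x": 0.9, "y": -0.6, "z": 0, "turn": 0},
  {"x": 2.2, "y": -1.5, "z": 0, "turn": 0},
  {"x": 3.8, "y": -2.6, "z": 0, "turn": 0},
  {"x": 5.5, "y": -3.7, "z": 0, "turn": 0},
  {"x": 7.2, "y": -4.8, "z": 0, "turn": 0},
], grip=0.5)

```text
t: 4.85
tool_pos: [413.1, 218.4, 198.7]
tool_rot: [-0.233, 0.972, -0.0, -0.001]
force: [-0.2, -0.8, -3.2]
opening: 0.733
gripper_force: 66.4
```

Call:
play_rows([
  {"x": 1.7, "y": -1.1, "z": 0, "turn": 0},
  {"x": 3.4, "y": -2.3, "z": 0, "turn": 0},
  {"x": 5.1, "y": -3.4, "z": 0, "turn": 0},
  {"x": 6.8, "y": -4.6, "z": 0, "turn": 0},
  {"x": 8.5, "y": -5.7, "z": 0, "turn": 0},
], grip=0.5)

```text
t: 5.35
tool_pos: [363.0, 129.1, 198.8]
tool_rot: [-0.233, 0.972, -0.0, -0.0]
force: [-0.0, -1.2, -3.1]
opening: 0.733
gripper_force: 66.4
```

Call:
play_rows([
  {"x": 1.7, "y": -1.1, "z": 0, "turn": 0},
  {"x": 3.3, "y": -2.2, "z": 0, "turn": 0},
  {"x": 4.5, "y": -3.0, "z": 0, "turn": 0},
  {"x": 5.3, "y": -3.5, "z": 0, "turn": 0},
  {"x": 5.6, "y": -3.7, "z": 0, "turn": 0},
], grip=0.5)

```text
t: 5.85
tool_pos: [330.4, 71.3, 199.1]
tool_rot: [-0.232, 0.973, -0.0, -0.0]
force: [-0.6, -0.3, -2.6]
opening: 0.73
gripper_force: 66.4
```

```bash
cat >> h.py <<'E'
def tilt():
    "basket floor/mesh profile in basket axes (tool x ahead, z down from TCP)"
    s=monitor.sense();M=Rn.from_quat(s['tool_rot']).as_matrix();o=s['tool_pos'].copy()
    d=shot('scene')[1];W=cloud('scene',d);P=(W-o)@M
    m=(d>0)&(abs(P[...,0])<110)&(abs(P[...,1])<54)&(P[...,2]>35)&(P[...,2]<140)&(W[...,2]>8)&(np.hypot(W[...,0]-420.2,W[...,1]-117.5)>57)
    Q=P[m];r_=[]
    for x0 in range(-80,110,10):
        k=(Q[:,0]>=x0)&(Q[:,0]<x0+10)
        if k.sum()>8: r_.append((x0+5,int(np.percentile(Q[k][:,2],97))))
    print('bottom profile',r_)
E
python3 -c "
from h import *
go(331,72.2,173);tilt()"
```

```text
pos [330.4  71.3 199.1] toolx ang -153.12 shift cm [-0.09  0.05  2.61] F [-0.6 -0.3 -2.6] t 5.85
bottom profile [(-55, 93), (-45, 94), (-35, 95), (-25, 94), (-15, 94), (-5, 93), (5, 93), (15, 94), (25, 94), (35, 92), (45, 89), (55, 86), (65, 82), (75, 78)]
```

Call:
play_rows([
  {"x": 0, "y": 0, "z": 1.0, "turn": 0},
  {"x": 0, "y": 0, "z": 2.0, "turn": 0},
  {"x": 0, "y": 0, "z": 2.8, "turn": 0},
  {"x": 0, "y": 0, "z": 3.5, "turn": 0},
  {"x": 0, "y": 0, "z": 4.0, "turn": 0},
], grip=0.5)

```text
t: 6.4
tool_pos: [328.5, 70.2, 171.1]
tool_rot: [-0.233, 0.972, -0.002, -0.003]
force: [-41.7, -13.0, 79.9]
opening: 0.736
gripper_force: 77.0
```

```bash
python3 -c "
from h import *
go(331,72.2,173);tilt()"
```

```text
pos [328.5  70.2 171.1] toolx ang -153.0 shift cm [-0.32  0.06 -0.19] F [-41.7 -13.   79.9] t 6.4
bottom profile [(-55, 90), (-45, 92), (-35, 92), (-25, 92), (-15, 92), (-5, 93), (5, 93), (15, 94), (25, 94), (35, 92), (45, 89), (55, 86), (65, 82), (75, 82)]
```

The 80 N came from moving straight down, which locks against friction at the rim; tilting needs the handle to go forward in an arc. I'll back off and follow that arc.

Call:
play_rows([
  {"x": 0, "y": 0, "z": -0.6, "turn": 0},
  {"x": 0, "y": 0, "z": -1.2, "turn": 0},
  {"x": 0.4, "y": 0, "z": -1.0, "turn": 0},
  {"x": 0.8, "y": 0, "z": -0.8, "turn": 0},
  {"x": 1.5, "y": 0, "z": -0.4, "turn": 0},
], grip=0.5)

```text
t: 6.95
tool_pos: [318.2, 64.7, 164.6]
tool_rot: [-0.233, 0.972, -0.001, 0.0]
force: [-3.6, -2.7, 9.4]
opening: 0.735
gripper_force: 67.9
```

```bash
python3 -c "
from h import *
go(331,72.2,173);tilt()"
```

```text
pos [318.2  64.7 164.6] toolx ang -153.02 shift cm [-1.48  0.08 -0.84] F [-3.6 -2.7  9.4] t 6.95
bottom profile [(-75, 83), (-65, 84), (-55, 85), (-45, 88), (-35, 90), (-25, 91), (-15, 92), (-5, 94), (5, 96), (15, 96), (25, 96), (35, 94), (45, 93), (55, 90)]
```

It now tilts cleanly, about 9° at 10 N. Continuing along the arc.

Call:
play_rows([
  {"x": 0.35, "y": 0, "z": 0.25, "turn": 0},
  {"x": 0.7, "y": 0, "z": 0.5, "turn": 0},
  {"x": 1.05, "y": 0, "z": 0.8, "turn": 0},
  {"x": 1.4, "y": 0, "z": 1.1, "turn": 0},
  {"x": 1.4, "y": 0, "z": 1.1, "turn": 0},
], grip=0.5)

```text
t: 7.5
tool_pos: [304.6, 57.7, 152.8]
tool_rot: [-0.233, 0.973, -0.001, -0.001]
force: [-5.6, -3.4, 10.9]
opening: 0.735
gripper_force: 69.1
```

Call:
play_rows([
  {"x": 0, "y": 0, "z": -1, "turn": 0},
  {"x": 0, "y": 0, "z": -2, "turn": 0},
  {"x": 0, "y": 0, "z": -3, "turn": 0},
  {"x": 0, "y": 0, "z": -4.2, "turn": 0},
  {"x": 0, "y": 0, "z": -4.2, "turn": 0},
], grip=0.5)

```text
t: 8.0
tool_pos: [306.5, 59.0, 196.2]
tool_rot: [-0.233, 0.972, -0.0, 0.002]
force: [0.7, 0.3, -3.3]
opening: 0.733
gripper_force: 68.2
```

```bash
python3 -c "
from h import *
go(436,126,200);tilt()
b,e=shot('scene');c=cv2.resize(b[110:310,130:330],(600,600),interpolation=cv2.INTER_CUBIC);cv2.imwrite('pics/i.png',c[:,:,::-1])"
```

```text
pos [306.5  59.  196.2] toolx ang -153.04 shift cm [-14.59   0.1   -0.33] F [ 0.7  0.3 -3.3] t 8.0
bottom profile [(-65, 87), (-55, 89), (-45, 90), (-35, 91), (-25, 92), (-15, 93), (-5, 94), (5, 94), (15, 96), (25, 94), (35, 93), (45, 90), (55, 87), (65, 86)]
```

View pics/i.png

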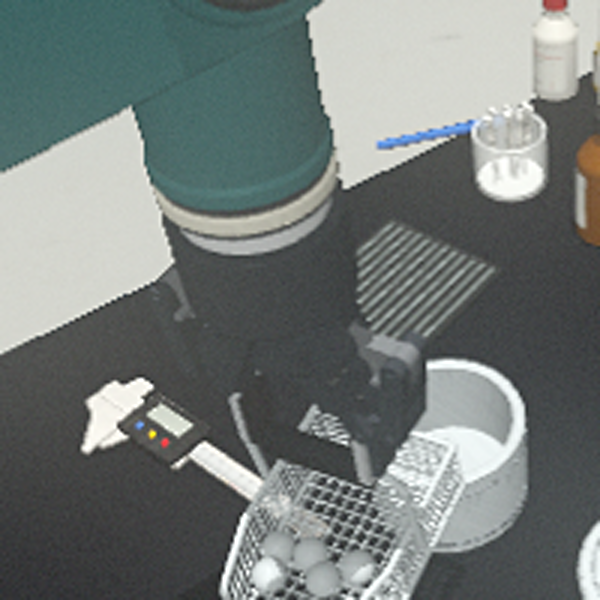

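All five balls are still in the basket, bunched near the spout at about (300,565), and roughly 6° of tilt remains. The jar rim grips well, so I'll use its side rims as the fulcrum. First I'll check that the jar hasn't moved.

Call:
play_rows([
  {"x": -0.4, "y": 0, "z": 0, "turn": 0},
  {"x": -1.2, "y": 0, "z": 0, "turn": 0},
  {"x": -2.4, "y": 0, "z": 0, "turn": 0},
  {"x": -3.9, "y": 0, "z": -0.2, "turn": 0},
  {"x": -5.4, "y": 0, "z": -0.4, "turn": 0},
], grip=0.5)

```text
t: 8.6
tool_pos: [354.6, 84.1, 197.9]
tool_rot: [-0.233, 0.972, 0.0, -0.0]
force: [-0.3, 0.1, -4.0]
opening: 0.736
gripper_force: 68.2
```

Call:
play_rows([
  {"x": -1.6, "y": 0, "z": 0, "turn": 0},
  {"x": -3.2, "y": 0, "z": 0, "turn": 0},
  {"x": -4.8, "y": 0, "z": 0, "turn": 0},
  {"x": -6.4, "y": 0, "z": 0, "turn": 0},
  {"x": -8.0, "y": 0, "z": 0, "turn": 0},
], grip=0.5)

```text
t: 9.1
tool_pos: [426.1, 120.6, 197.5]
tool_rot: [-0.233, 0.972, 0.0, -0.0]
force: [0.5, -0.3, -3.3]
opening: 0.74
gripper_force: 68.2
```

Call:
play_rows([
  {"x": -1.5, "y": 0, "z": 0, "turn": 0},
  {"x": -2.7, "y": 0, "z": 0, "turn": 0},
  {"x": -3.5, "y": 0, "z": 0, "turn": 0},
  {"x": -3.9, "y": 0, "z": 0, "turn": 0},
  {"x": -3.9, "y": 0, "z": 0, "turn": 0},
], grip=0.5)

```text
t: 9.6
tool_pos: [459.8, 137.5, 198.1]
tool_rot: [-0.233, 0.972, 0.0, -0.0]
force: [-0.8, -0.1, -4.1]
opening: 0.734
gripper_force: 68.2
```

```bash
python3 -c "
from h import *
tilt()
b,d=shot('scene');P=cloud('scene',d);m=(d>0)&(abs(P[...,2]-76)<5)&(np.hypot(P[...,0]-415,P[...,1]-115)<75)&(np.hypot(P[...,0]-415,P[...,1]-115)>35)
q=P[m];A=np.c_[q[:,:2],np.ones(len(q))]
# outer-wall points: fit circle with known radius via robust lsq
from scipy.optimize import least_squares
f=least_squares(lambda c:np.hypot(q[:,0]-c[0],q[:,1]-c[1])-c[2],[417,116,51],loss='soft_l1',f_scale=2);print(len(q),f.x.round(1))
go(f.x[0]+.891*45,f.x[1]+.453*45,174)
cv2.imwrite('pics/j.png',cv2.resize(b[90:310,180:400],(600,600),interpolation=cv2.INTER_CUBIC)[:,:,::-1])"
```

```text
bottom profile [(-65, 88), (-55, 89), (-45, 90), (-35, 91), (-25, 92), (-15, 93), (-5, 94), (5, 94)]
489 [418.7 116.7  51.2]
pos [459.3 137.2 198.3] toolx ang -153.05 shift cm [0.05 0.02 2.43] F [ 0.1 -0.9 -3.2] t 9.7
```

View pics/j.png

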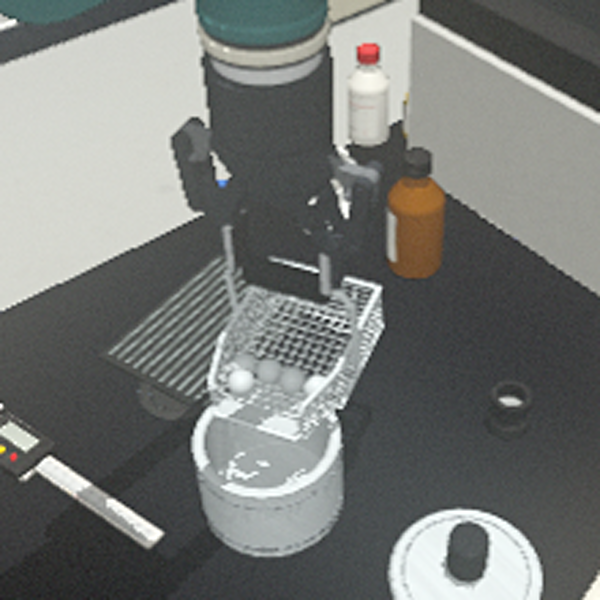

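The tilt holds at about 6° and the jar hasn't moved. The lip is centred over the mouth, with the balls waiting at the ramp near (275,375). Lowering onto the rim to start the arc.

Call:
play_rows([
  {"x": 0, "y": 0, "z": 1.2, "turn": 0},
  {"x": 0, "y": 0, "z": 2.2, "turn": 0},
  {"x": 0, "y": 0, "z": 2.9, "turn": 0},
  {"x": 0.4, "y": 0, "z": 3.0, "turn": 0},
  {"x": 0.8, "y": 0, "z": 3.0, "turn": 0},
], grip=0.5)

```text
t: 10.2
tool_pos: [457.4, 135.7, 176.0]
tool_rot: [-0.233, 0.972, 0.001, 0.009]
force: [2.6, 2.8, 20.9]
opening: 0.733
gripper_force: 71.4
```

```bash
python3 -c "
from h import *
tilt();go(418.7+.891*45,116.7+.453*45,174)"
```

```text
bottom profile [(-65, 87), (-55, 88), (-45, 89), (-35, 91), (-25, 92), (-15, 93), (-5, 94), (5, 95)]
pos [456.9 135.4 176.1] toolx ang -153.04 shift cm [-0.24  0.06  0.21] F [ 1.8  2.2 18.4] t 10.25
```

Call:
play_rows([
  {"x": 0.5, "y": 0, "z": 0, "turn": 0},
  {"x": 1.0, "y": 0, "z": -0.1, "turn": 0},
  {"x": 1.5, "y": 0, "z": -0.1, "turn": 0},
  {"x": 1.5, "y": 0, "z": -0.1, "turn": 0},
], grip=0.5)

```text
t: 10.65
tool_pos: [443.6, 128.6, 176.7]
tool_rot: [-0.233, 0.972, 0.001, 0.009]
force: [2.3, 2.7, 18.6]
opening: 0.734
gripper_force: 70.8
```

```bash
python3 -c "
from h import *
tilt();go(418.7+.891*45,116.7+.453*45,174)"
```

```text
bottom profile [(-75, 77), (-65, 81), (-55, 83), (-45, 87), (-35, 89), (-25, 92), (-15, 93), (-5, 97)]
pos [443.7 128.7 176.7] toolx ang -153.05 shift cm [-1.72  0.07  0.3 ] F [ 1.6  2.4 18.3] t 10.7
```

Call:
play_rows([
  {"x": 0.9, "y": 0, "z": 0, "turn": 0},
  {"x": 1.8, "y": 0, "z": 0, "turn": 0},
  {"x": 2.7, "y": 0, "z": 0.1, "turn": 0},
  {"x": 3.6, "y": 0, "z": 0.2, "turn": 0},
  {"x": 4.2, "y": 0, "z": 0.4, "turn": 0},
], grip=0.5)

```text
t: 11.2
tool_pos: [403.4, 109.7, 169.6]
tool_rot: [-0.234, 0.972, 0.002, 0.005]
force: [-2.9, 4.6, 13.8]
opening: 0.733
gripper_force: 72.5
```

```bash
python3 -c "
from h import *
tilt();go(418.7+.891*45,116.7+.453*45,174)
b,d=shot('scene')
cv2.imwrite('pics/k.png',cv2.resize(b[120:320,200:400],(600,600),interpolation=cv2.INTER_CUBIC)[:,:,::-1])"
```

```text
bottom profile [(-75, 67), (-65, 75), (-55, 80)]
pos [402.6 109.4 169.3] toolx ang -152.98 shift cm [-6.27 -0.09 -0.41] F [-2.7  4.5 13.7] t 11.25
```

View pics/k.png

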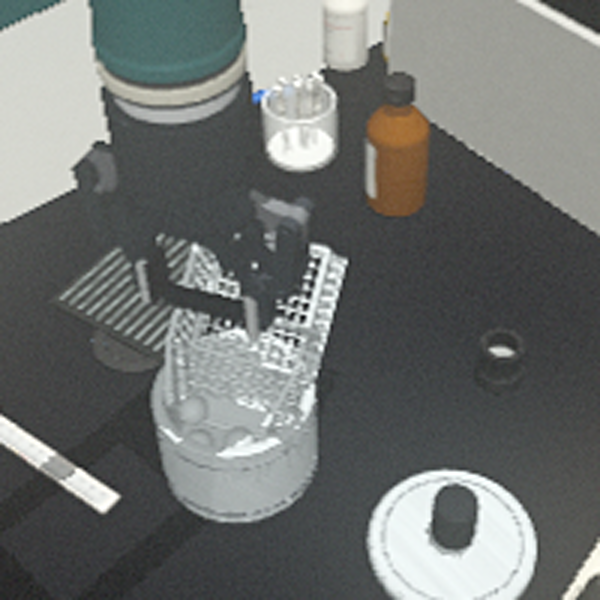

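The spout is down in the jar mouth and the balls are going in near (200,420). Continuing to about 50°.

Call:
play_rows([
  {"x": 0.7, "y": 0, "z": 0.3, "turn": 0},
  {"x": 1.4, "y": 0, "z": 0.6, "turn": 0},
  {"x": 2.1, "y": 0, "z": 0.9, "turn": 0},
  {"x": 2.8, "y": 0, "z": 1.3, "turn": 0},
  {"x": 2.8, "y": 0, "z": 1.3, "turn": 0},
], grip=0.5)

```text
t: 11.8
tool_pos: [379.8, 98.1, 157.5]
tool_rot: [-0.233, 0.972, 0.003, 0.007]
force: [0.2, 7.6, 12.2]
opening: 0.728
gripper_force: 75.3
```

Call:
play_rows([
  {"x": 0, "y": 0, "z": 0, "turn": 0},
  {"x": 0, "y": 0, "z": 0, "turn": 0},
  {"x": 0, "y": 0, "z": 0, "turn": 0},
  {"x": 0, "y": 0, "z": 0, "turn": 0},
  {"x": 0, "y": 0, "z": 0, "turn": 0},
], grip=0.5)

```text
t: 12.3
tool_pos: [379.9, 98.2, 157.2]
tool_rot: [-0.233, 0.972, 0.003, 0.007]
force: [-0.7, 6.6, 13.3]
opening: 0.733
gripper_force: 75.6
```

```bash
python3 -c "
from h import *
tilt();go(418.7+.891*45,116.7+.453*45,174)
b,d=shot('scene')
cv2.imwrite('pics/l.png',cv2.resize(b[120:320,200:400],(600,600),interpolation=cv2.INTER_CUBIC)[:,:,::-1])"
```

```text
bottom profile []
pos [379.9  98.2 157.2] toolx ang -153.01 shift cm [-8.82 -0.11 -1.56] F [-0.9  7.8 13.3] t 12.35
```

View pics/l.png

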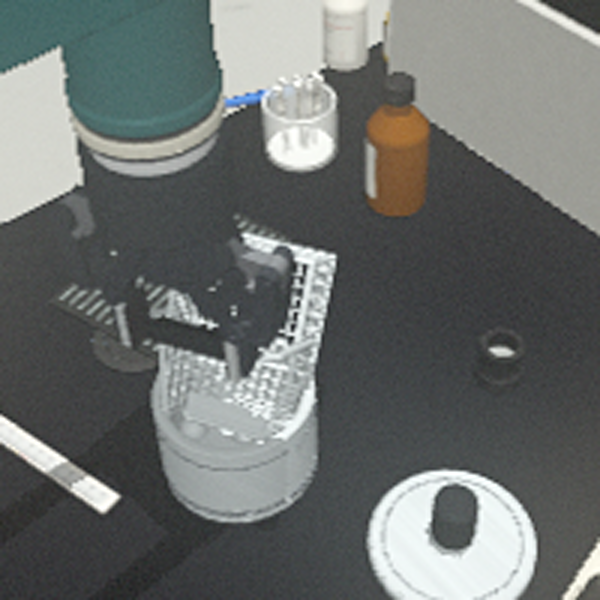

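The spout is deep in the mouth, with the basket close to 48° and a ball visible inside the jar near (195,430). That's my last picture, so from here I go by numbers. A little more tilt, then I lift and check the weight.

Call:
play_rows([
  {"x": 0.5, "y": 0, "z": 0.3, "turn": 0},
  {"x": 1.0, "y": 0, "z": 0.6, "turn": 0},
  {"x": 1.0, "y": 0, "z": 0.6, "turn": 0},
  {"x": 1.0, "y": 0, "z": 0.6, "turn": 0},
  {"x": 1.0, "y": 0, "z": 0.6, "turn": 0},
], grip=0.5)

```text
t: 12.9
tool_pos: [368.0, 91.3, 146.9]
tool_rot: [-0.233, 0.972, 0.001, 0.001]
force: [-1.3, 4.3, 6.3]
opening: 0.729
gripper_force: 71.7
```

Call:
play_rows([
  {"x": 0.5, "y": 0, "z": -0.5, "turn": 0},
  {"x": 0.2, "y": 0, "z": -1.5, "turn": 0},
  {"x": 0, "y": 0, "z": -3, "turn": 0},
  {"x": 0, "y": 0, "z": -5, "turn": 0},
  {"x": 0, "y": 0, "z": -7, "turn": 0},
], grip=0.5)

```text
t: 13.4
tool_pos: [366.4, 89.3, 214.7]
tool_rot: [-0.232, 0.973, -0.001, -0.003]
force: [0.4, -0.3, -2.0]
opening: 0.735
gripper_force: 67.1
```

```bash
cat >> h.py <<'E'
def look():
    s=monitor.sense();o=s['tool_pos'];M=Rn.from_quat(s['tool_rot']).as_matrix()
    print('F',s['force'].round(2),'pos',o.round(1))
    for n in('scene','top'):
        p,d=shot(n);W=cloud(n,d)
        m=(d>0)&(np.hypot(W[...,0]-419,W[...,1]-117)<44)&(W[...,2]<60)
        z=W[m][:,2];print(n,'in jar',m.sum(),np.histogram(z,[-20,5,15,22,28,34,45,60])[0])
        if n=='top': np.savez('last.npz',p=p,d=d)
        else: np.savez('lasts.npz',p=p,d=d)
E
python3 -c "
from h import *
tilt();look()"
```

```text
bottom profile [(-25, 138), (-15, 138), (-5, 139), (5, 138)]
F [0.12 0.16 1.1 ] pos [368.3  89.5 218.7]
scene in jar 606 [  0 294  50  95  44  47  76]
top in jar 422 [  1 324  10  52  32   3   0]
```

```bash
python3 -c "
from h import *
go(490,311.5,219)"
```

```text
pos [367.9  89.8 215.9] toolx ang -153.11 shift cm [-20.92  14.25  -0.35] F [-0.7 -0.1 -2. ] t 13.55
```

Call:
play_rows([
  {"x": -4.2, "y": 2.8, "z": -0.2, "turn": 0},
  {"x": -8.4, "y": 5.7, "z": -0.4, "turn": 0},
  {"x": -12.6, "y": 8.6, "z": -0.4, "turn": 0},
  {"x": -16.8, "y": 11.5, "z": -0.4, "turn": 0},
  {"x": -20.9, "y": 14.2, "z": -0.4, "turn": 0},
], grip=0.5)

```text
t: 14.05
tool_pos: [488.0, 310.3, 217.0]
tool_rot: [-0.233, 0.973, -0.001, -0.003]
force: [0.9, -0.3, -1.1]
opening: 0.737
gripper_force: 67.3
```

Call:
play_rows([
  {"x": 0, "y": 0, "z": 0, "turn": 0},
  {"x": 0, "y": 0, "z": 0, "turn": 0},
  {"x": 0, "y": 0, "z": 0, "turn": 0},
], grip=0.5)

```text
t: 14.35
tool_pos: [487.6, 308.3, 218.7]
tool_rot: [-0.233, 0.973, -0.001, -0.002]
force: [0.7, -0.5, -0.8]
opening: 0.733
gripper_force: 67.5
```

```bash
python3 -c "
from h import *
look()
f=[];
for _ in range(6): shot('scene');f.append(monitor.sense()['force'][2])
print('Fz',np.round(f,2))
s=np.load('last.npz');d=s['d'];W=cloud('top',d)
sub=(slice(222,278),slice(298,358))
m=((d>0)&(np.hypot(W[...,0]-419.5,W[...,1]-117)<44)&(W[...,2]>19)&(W[...,2]<40))[sub].astype(np.uint8)
print(*[''.join('#' if v else '.' for v in r) for r in m[8:50,8:52]],sep='\n')
d=np.load('lasts.npz')['d'];W=cloud('scene',d)
q=W[(d>0)&(np.hypot(W[...,0]-490,W[...,1]-311)<140)&(W[...,2]>70)&(W[...,2]<190)]
M=Rn.from_quat(monitor.sense()['tool_rot']).as_matrix();Q=(q-monitor.sense()['tool_pos'])@M
Q=Q[abs(Q[:,1])<56]
for x0 in range(-120,80,15):
    k=(Q[:,0]>=x0)&(Q[:,0]<x0+15)
    if k.sum()>5: print(x0+7,k.sum(),np.percentile(Q[k][:,2],[2,50,98]).round(0))
"
```

```text
F [ 0.65 -0.47 -0.81] pos [487.6 308.3 218.7]
scene in jar 885 [  0 368  87 120  82  96 132]
top in jar 857 [  0 663  23 108  62   1   0]
Fz [-2.68 -1.77 -1.67 -1.95 -1.4  -1.28]
............................................
............................................
............................................
............................................
............................................
............................................
............................................
............................................
............................................
............................................
............................................
............................................
............................................
....................##......................
..................######....................
.................#######....................
.................########...................
.................########...................
.................########...................
..................######..........#####.....
...................##
[... 466 characters left out ...]
.......
..........##............####..###...........
.......................######.##............
.......................#######..............
......................######................
......................###...................
............................................
............................................
............................................
............................................
............................................
............................................
-113 31 [32. 33. 40.]
-98 87 [35. 44. 53.]
-83 84 [32. 56. 68.]
-68 155 [34. 70. 81.]
-53 191 [35. 81. 89.]
-38 172 [36. 83. 97.]
-23 214 [ 51.  97. 103.]
-8 148 [ 65. 100. 106.]
7 11 [77. 80. 84.]
```

All five balls show as separate blobs in the jar. Now I level the basket by touching its lip on the mat and drawing the handle back.

```bash
python3 -c "
from h import *
go(425.2,278.5,118)"
```

```text
pos [488.3 309.  221. ] toolx ang -153.08 shift cm [ 7.02  0.13 10.29] F [ 0.3 -0.  -1.3] t 14.75
```

Call:
play_rows([
  {"x": 3, "y": 0.1, "z": 1.5, "turn": 0},
  {"x": 5.5, "y": 0.1, "z": 4, "turn": 0},
  {"x": 7, "y": 0.1, "z": 7, "turn": 0},
  {"x": 7, "y": 0.1, "z": 9.5, "turn": 0},
  {"x": 7, "y": 0.1, "z": 10.3, "turn": 0},
], grip=0.5)

```text
t: 15.25
tool_pos: [423.3, 277.5, 114.5]
tool_rot: [-0.233, 0.972, -0.001, -0.003]
force: [-0.4, -0.9, -2.1]
opening: 0.736
gripper_force: 67.0
```

Call:
play_rows([
  {"x": 0, "y": 0, "z": 0.4, "turn": 0},
  {"x": 0, "y": 0, "z": 0.8, "turn": 0},
  {"x": -0.5, "y": 0, "z": 1.0, "turn": 0},
  {"x": -1.2, "y": 0, "z": 1.2, "turn": 0},
  {"x": -2.0, "y": 0, "z": 1.4, "turn": 0},
], grip=0.5)

```text
t: 15.75
tool_pos: [449.4, 290.4, 112.4]
tool_rot: [-0.233, 0.972, 0.002, 0.009]
force: [-0.4, 0.3, 20.6]
opening: 0.734
gripper_force: 67.9
```

```bash
python3 -c "
from h import *
go(492,312.5,99);tilt()"
```

```text
pos [449.4 290.4 112.4] toolx ang -153.06 shift cm [-4.78  0.04  1.43] F [-0.4  0.3 20.6] t 15.75
bottom profile [(-75, 71), (-65, 78), (-55, 81), (-45, 85), (-35, 92), (-25, 94), (-15, 95), (-5, 97), (5, 97), (15, 100), (25, 100)]
```

Call:
play_rows([
  {"x": -1, "y": 0, "z": 0, "turn": 0},
  {"x": -2, "y": 0, "z": 0, "turn": 0},
  {"x": -3, "y": 0, "z": 0.1, "turn": 0},
  {"x": -4, "y": 0, "z": 0.2, "turn": 0},
  {"x": -4.6, "y": 0, "z": 0.3, "turn": 0},
], grip=0.5)

```text
t: 16.3
tool_pos: [486.7, 309.7, 102.6]
tool_rot: [-0.233, 0.972, 0.001, 0.002]
force: [-0.1, 0.3, 5.1]
opening: 0.733
gripper_force: 65.6
```

```bash
python3 -c "
from h import *
go(492,312.5,99);tilt()"
```

```text
pos [486.7 309.7 102.6] toolx ang -153.05 shift cm [-0.6   0.01  0.36] F [-0.1  0.3  5.1] t 16.3
bottom profile [(-75, 86), (-65, 86), (-55, 87), (-45, 89), (-35, 90), (-25, 91), (-15, 93), (-5, 93), (5, 94), (15, 94), (25, 92), (35, 91), (45, 87), (55, 85)]
```

Call:
play_rows([
  {"x": -0.5, "y": 0, "z": 0.2, "turn": 0},
  {"x": -0.9, "y": 0, "z": 0.4, "turn": 0},
  {"x": -1.1, "y": 0, "z": 0.6, "turn": 0},
  {"x": -1.1, "y": 0, "z": 0.6, "turn": 0},
  {"x": -1.1, "y": 0, "z": 0.6, "turn": 0},
], grip=0.5)

```text
t: 16.85
tool_pos: [496.5, 316.1, 99.2]
tool_rot: [-0.233, 0.972, 0.002, 0.004]
force: [-0.9, 2.6, 13.8]
opening: 0.731
gripper_force: 70.7
```

```bash
python3 -c "
from h import *
go(492,312.5,99);tilt()"
```

```text
pos [496.5 316.1  99.2] toolx ang -153.01 shift cm [ 0.57 -0.11  0.02] F [-0.9  2.6 13.8] t 16.85
bottom profile [(-65, 91), (-55, 91), (-45, 91), (-35, 91), (-25, 90), (-15, 90), (-5, 90), (5, 91), (15, 90), (25, 90), (35, 87), (45, 84), (55, 80), (65, 78)]
```

Call:
play_rows([
  {"x": 0, "y": 0, "z": -0.3, "turn": 0},
  {"x": 0.2, "y": 0, "z": -0.5, "turn": 0},
  {"x": 0.2, "y": 0, "z": -0.5, "turn": 0},
], grip=0.5)

```text
t: 17.2
tool_pos: [492.2, 313.4, 100.4]
tool_rot: [-0.233, 0.972, 0.001, 0.0]
force: [-1.9, 1.9, 6.8]
opening: 0.736
gripper_force: 70.1
```

Call:
play_rows([
  {"x": 0, "y": 0, "z": 0, "turn": 0},
  {"x": 0, "y": 0, "z": 0, "turn": 0},
  {"x": 0, "y": 0, "z": 0, "turn": 0},
  {"x": 0, "y": 0, "z": 0, "turn": 0},
], grip=1)

```text
t: 17.6
tool_pos: [492.2, 312.3, 98.5]
tool_rot: [-0.233, 0.972, -0.0, -0.001]
force: [0.5, 0.0, 0.2]
opening: 1.0
gripper_force: 0.0
```

Call:
play_rows([
  {"x": 0, "y": 0, "z": -0.5, "turn": 0},
  {"x": 0, "y": 0, "z": -1.5, "turn": 0},
  {"x": 0, "y": 0, "z": -4, "turn": 0},
  {"x": 0, "y": 0, "z": -8, "turn": 0},
  {"x": 0, "y": 0, "z": -12, "turn": 0},
], grip=1)

```text
t: 18.1
tool_pos: [492.0, 312.5, 221.0]
tool_rot: [-0.233, 0.972, -0.0, -0.0]
force: [0.8, 0.3, 0.4]
opening: 0.998
gripper_force: 0.0
```

```bash
python3 -c "
from h import *
tilt();go(482,-33,130)
p,d=shot('top');P=cloud('top',d)
m=(d>0)&(np.hypot(P[...,0]-482,P[...,1]+33)<25)&(P[...,2]>48)&(P[...,2]<75);print('knob',cv2.minEnclosingCircle(P[m][:,:2].astype(np.float32)),np.median(P[m][:,2]))
p,d=shot('scene');P=cloud('scene',d);m=(d>0)&(np.hypot(P[...,0]-490,P[...,1]-310)<110)&(P[...,2]>94)&(P[...,2]<118);print('bar',m.sum(),P[m].min(0),P[m].max(0),np.median(P[m],0))
"
```

```text
bottom profile [(-15, 133), (-5, 128)]
pos [495.1 314.  230.6] toolx ang -153.05 shift cm [ 17.05 -30.34   9.8 ] F [1.4 1.3 4.6] t 18.15
knob ((481.4085388183594, -32.9890251159668), 14.970024108886719) 59.91489019808955
bar 234 [481.54604821 277.6360416   94.04516493] [529.35968833 360.32508518 111.56531658] [504.66167542 316.65925704 105.55533468]
```

Call:
play_rows([
  {"x": 1.7, "y": -3, "z": 0, "turn": 0},
  {"x": 3.4, "y": -6, "z": 0, "turn": 0},
  {"x": 5.1, "y": -9, "z": 0, "turn": 0},
  {"x": 6.8, "y": -12, "z": 0, "turn": 0},
  {"x": 8.5, "y": -15.2, "z": 0, "turn": 0},
], grip=0.6)

```text
t: 18.75
tool_pos: [484.6, 137.4, 218.3]
tool_rot: [-0.233, 0.972, 0.0, -0.001]
force: [0.8, -0.6, 0.2]
opening: 0.595
gripper_force: 0.0
```

Call:
play_rows([
  {"x": 1.7, "y": -3, "z": 1, "turn": 0},
  {"x": 3.4, "y": -6, "z": 2, "turn": 0},
  {"x": 5.1, "y": -9, "z": 3, "turn": 0},
  {"x": 6.8, "y": -12, "z": 5, "turn": 0},
  {"x": 8.5, "y": -15.1, "z": 7, "turn": 0},
], grip=0.6)

```text
t: 19.25
tool_pos: [477.5, -35.7, 148.2]
tool_rot: [-0.233, 0.972, 0.0, -0.0]
force: [-0.2, 0.1, -0.4]
opening: 0.603
gripper_force: 0.0
```

Call:
play_rows([
  {"x": 0, "y": 0, "z": 0, "turn": 0},
  {"x": 0, "y": 0, "z": 0, "turn": 0},
], grip=0.6)

```text
t: 19.45
tool_pos: [477.3, -34.8, 148.0]
tool_rot: [-0.232, 0.973, 0.001, -0.001]
force: [0.4, 0.2, 0.3]
opening: 0.599
gripper_force: 0.0
```

```bash
python3 -c "
from h import *
go(481.7,-33,27)
p,d=shot('top');P=cloud('top',d)
m=(d>0)&(np.hypot(P[...,0]-490,P[...,1]-310)<110)&(P[...,2]>94)&(P[...,2]<118);print('bar',np.median(P[m],0).round(1),cv2.minAreaRect(P[m][:,:2].astype(np.float32)))
m=(d>0)&(np.hypot(P[...,0]-490,P[...,1]-310)<90)&(P[...,2]>40)&(P[...,2]<62);print('rim',np.median(P[m],0).round(1),cv2.minAreaRect(P[m][:,:2].astype(np.float32)))
m=(d>0)&(np.hypot(P[...,0]-420,P[...,1]-117)<75)&(P[...,2]>70)&(P[...,2]<88);q=P[m]
from scipy.optimize import least_squares
print('jar',cv2.minEnclosingCircle(q[:,:2].astype(np.float32)),np.median(q[:,2]),m.sum())
"
```

```text
pos [477.3 -34.8 148. ] toolx ang -153.16 shift cm [-0.5  -0.07 12.1 ] F [0.4 0.2 0.3] t 19.45
bar [506.6 318.3 110.4] ((506.9264221191406, 318.4044494628906), (13.611788749694824, 96.3173828125), 27.631813049316406)
rim [517.4 331.8  51.9] ((501.636474609375, 315.53851318359375), (124.54962158203125, 98.13580322265625), 27.909259796142578)
jar ((413.91021728515625, 113.39642333984375), 54.9315185546875) 78.24623217494945 438
```

```bash
python3 -c "
from h import *
c=np.array([[85,135],[345,60],[445,420],[190,505]])/6+[210,175]
q=plane('top',c[:,0],c[:,1],5)[:,:2].astype(np.float32);print(q.round(0),cv2.minAreaRect(q))
h=np.array([-.8865,-.463]);n=np.array([-h[1],h[0]])
for x,y in((-58,48),(-58,-48),(28,48),(28,-48),(74,33),(74,-33)):
    for nm,b in(('old',(492.4,311)),('new',(506.9,318.4))):
        p=np.array(b)+x*h+y*n;print(nm,x,y,p.round(0),round(cv2.pointPolygonTest(q,tuple(map(float,p)),True),1))
"
```

```text
[[551. 383.]
 [583. 270.]
 [427. 227.]
 [391. 337.]] ((487.2488708496094, 303.6163635253906), (166.45364379882812, 117.37804412841797), 15.826120376586914)
old -58 48 [566. 295.] 9.4
new -58 48 [581. 303.] -6.5
old -58 -48 [522. 380.] -5.8
new -58 -48 [536. 388.] -9.0
old 28 48 [490. 255.] 10.7
new 28 48 [504. 263.] 14.0
old 28 -48 [445. 341.] 11.7
new 28 -48 [460. 348.] 8.5
old 74 33 [442. 247.] 15.5
new 74 33 [457. 255.] 18.8
old 74 -33 [412. 306.] 9.7
new 74 -33 [426. 313.] 25.8
```

Call:
play_rows([
  {"x": -0.5, "y": -0.1, "z": 4, "turn": 0},
  {"x": -0.5, "y": -0.1, "z": 8, "turn": 0},
  {"x": -0.5, "y": -0.1, "z": 11, "turn": 0},
  {"x": -0.5, "y": -0.1, "z": 12, "turn": 0},
  {"x": -0.5, "y": -0.1, "z": 12, "turn": 0},
], grip=0.6)

```text
t: 20.0
tool_pos: [482.4, -31.9, 28.5]
tool_rot: [-0.234, 0.972, 0.001, -0.001]
force: [0.3, 0.3, -0.0]
opening: 0.602
gripper_force: 0.0
```

The lid is within reach, but the basket's rear overhangs the mat edge by about 8 mm. I'll put that right first, in the order asked.

Call:
play_rows([
  {"x": 0, "y": 0, "z": -5, "turn": 0},
  {"x": 0, "y": 0, "z": -10, "turn": 0},
  {"x": -1, "y": 2, "z": -14, "turn": 0},
  {"x": -3, "y": 5, "z": -17, "turn": 0},
  {"x": -5, "y": 9, "z": -19, "turn": 0},
], grip=0.6)

```text
t: 20.5
tool_pos: [489.2, 70.5, 226.4]
tool_rot: [-0.232, 0.973, -0.001, 0.006]
force: [0.4, 0.4, -0.0]
opening: 0.6
gripper_force: 0.0
```

Call:
play_rows([
  {"x": -2, "y": 4, "z": 0, "turn": 0},
  {"x": -4, "y": 8, "z": 0, "turn": 0},
  {"x": -6.5, "y": 12, "z": 0, "turn": 0},
  {"x": -9, "y": 16, "z": 0, "turn": 0},
  {"x": -11.5, "y": 20, "z": 0, "turn": 0},
], grip=1)

```text
t: 21.0
tool_pos: [499.1, 303.1, 223.2]
tool_rot: [-0.234, 0.972, 0.001, 0.003]
force: [0.2, -1.0, 0.3]
opening: 1.002
gripper_force: 0.0
```

```bash
python3 -c "
from h import *
shot('top');shot('top');go(506.8,318.4,97)"
```

```text
pos [498.4 306.3 221.7] toolx ang -152.62 shift cm [-1.23  0.66 12.48] F [-0.1 -0.6  1. ] t 21.1
```

Call:
play_rows([
  {"x": -1.2, "y": 0.6, "z": 4, "turn": 0},
  {"x": -1.2, "y": 0.6, "z": 8, "turn": 0},
  {"x": -1.2, "y": 0.6, "z": 11, "turn": 0},
  {"x": -1.2, "y": 0.6, "z": 12.1, "turn": 0},
  {"x": -1.2, "y": 0.6, "z": 12.1, "turn": 0},
], grip=1)

```text
t: 21.6
tool_pos: [506.3, 310.6, 98.3]
tool_rot: [-0.233, 0.972, -0.0, -0.001]
force: [-0.0, -0.5, -0.1]
opening: 0.999
gripper_force: 0.0
```

Call:
play_rows([
  {"x": 0, "y": 0, "z": 0, "turn": 0},
  {"x": 0, "y": 0, "z": 0, "turn": 0},
  {"x": 0, "y": 0, "z": 0, "turn": 0},
  {"x": 0, "y": 0, "z": 0, "turn": 0},
  {"x": 0, "y": 0, "z": 0, "turn": 0},
], grip=0.5)

```text
t: 22.1
tool_pos: [512.4, 310.6, 109.7]
tool_rot: [-0.232, 0.973, -0.001, 0.009]
force: [-1.8, -7.8, 20.3]
opening: 0.502
gripper_force: 16.9
```

Call:
play_rows([
  {"x": 0, "y": 0, "z": -0.6, "turn": 0},
  {"x": 0, "y": 0, "z": -1.4, "turn": 0},
  {"x": 0.6, "y": 0, "z": -1.6, "turn": 0},
  {"x": 1.3, "y": 0, "z": -1.6, "turn": 0},
  {"x": 1.9, "y": 0, "z": -1.6, "turn": 0},
], grip=0.5)

```text
t: 22.6
tool_pos: [488.7, 302.1, 113.8]
tool_rot: [-0.233, 0.972, -0.0, -0.001]
force: [0.2, 0.6, 0.3]
opening: 0.5
gripper_force: 0.0
```

```bash
python3 -c "
from h import *
tilt();go(490,310,101)"
```

```text
bottom profile [(-75, 105), (-65, 105), (-55, 105), (-45, 105), (-35, 105), (-25, 105), (-15, 105), (-5, 105), (5, 105), (15, 103), (25, 100), (35, 96), (45, 92)]
pos [487.8 301.7 113.5] toolx ang -153.02 shift cm [-0.58  0.64  1.25] F [-1.6 -0.8 -0.7] t 22.65
```

That missed: the tool was off along the bar and the fingers closed short. Rising to re-measure.

Call:
play_rows([
  {"x": 0, "y": 0, "z": -3, "turn": 0},
  {"x": 0, "y": 0, "z": -7, "turn": 0},
  {"x": 0, "y": 0, "z": -10, "turn": 0},
  {"x": 0, "y": 0, "z": -10, "turn": 0},
  {"x": 0, "y": 0, "z": -10, "turn": 0},
], grip=1)

```text
t: 23.15
tool_pos: [489.6, 302.5, 214.5]
tool_rot: [-0.233, 0.972, 0.0, 0.0]
force: [0.6, 0.1, -0.6]
opening: 1.002
gripper_force: 0.0
```

```bash
python3 -c "
from h import *
p,d=shot('scene');P=cloud('scene',d);m=(d>0)&(np.hypot(P[...,0]-495,P[...,1]-310)<110)&(P[...,2]>100)&(P[...,2]<114)&(p.max(-1)<80);q=P[m]
R=cv2.minAreaRect(q[:,:2].astype(np.float32));print('bar',len(q),np.median(q,0).round(1),R)
c=np.median(q[:,:2],0)+[2.2,1.7]
go(c[0],c[1],98)"
```

```text
bar 43 [514.3 300.9 108.7] ((511.0627746582031, 315.0070495605469), (12.925926208496094, 62.94135665893555), 26.048246383666992)
pos [489.1 302.1 212.9] toolx ang -153.04 shift cm [-2.5  -1.21 11.48] F [ 0.5 -1.1 -2.4] t 23.2
```

Call:
play_rows([
  {"x": -1.3, "y": 0.1, "z": 2, "turn": 0},
  {"x": -2.5, "y": 0.2, "z": 5, "turn": 0},
  {"x": -2.5, "y": 0.2, "z": 7, "turn": 0},
  {"x": -2.5, "y": 0.2, "z": 7, "turn": 0},
  {"x": -2.5, "y": 0.2, "z": 7, "turn": 0},
], grip=1)

```text
t: 23.7
tool_pos: [510.1, 315.0, 142.4]
tool_rot: [-0.233, 0.972, -0.0, -0.002]
force: [0.5, 0.6, 0.8]
opening: 0.997
gripper_force: 0.0
```

```bash
python3 -c "
from h import *
go(511,315.3,98)
p,d=shot('scene');P=cloud('scene',d);m=(d>0)&(np.hypot(P[...,0]-505,P[...,1]-313)<75)&(P[...,2]>100)&(P[...,2]<113)&(p.max(-1)<80);q=P[m]
print('bar',len(q),cv2.minAreaRect(q[:,:2].astype(np.float32)))"
```

```text
pos [510.1 315.  142.4] toolx ang -153.04 shift cm [-0.11 -0.02  4.44] F [0.5 0.6 0.8] t 23.7
bar 105 ((509.71661376953125, 315.39373779296875), (15.052510261535645, 62.90909957885742), 26.828506469726562)
```

Call:
play_rows([
  {"x": 0, "y": 0, "z": 2, "turn": 0},
  {"x": 0, "y": 0, "z": 3.8, "turn": 0},
  {"x": 0, "y": 0, "z": 4.3, "turn": 0},
  {"x": 0, "y": 0, "z": 4.3, "turn": 0},
], grip=1)

```text
t: 24.15
tool_pos: [511.0, 315.4, 101.6]
tool_rot: [-0.233, 0.972, 0.0, -0.0]
force: [-0.3, 0.8, 0.8]
opening: 0.998
gripper_force: 0.0
```

Call:
play_rows([
  {"x": 0, "y": 0, "z": 0, "turn": 0},
  {"x": 0, "y": 0, "z": 0, "turn": 0},
  {"x": 0, "y": 0, "z": 0, "turn": 0},
  {"x": 0, "y": 0, "z": 0, "turn": 0},
  {"x": 0, "y": 0, "z": 0, "turn": 0},
], grip=0.6)

```text
t: 24.65
tool_pos: [514.4, 315.3, 108.2]
tool_rot: [-0.233, 0.973, -0.0, 0.005]
force: [-1.2, -6.2, 14.4]
opening: 0.599
gripper_force: 10.9
```

The tips rode over the bar's top because I was about 5 mm too high. Reopening and going lower.

Call:
play_rows([
  {"x": 0, "y": 0, "z": -2, "turn": 0},
  {"x": 0, "y": 0, "z": -3, "turn": 0},
  {"x": 0, "y": 0, "z": -3, "turn": 0},
  {"x": 0, "y": 0, "z": -3, "turn": 0},
  {"x": 0, "y": 0, "z": -3, "turn": 0},
], grip=1)

```text
t: 25.15
tool_pos: [510.6, 315.3, 130.2]
tool_rot: [-0.233, 0.972, -0.0, -0.001]
force: [-0.2, 0.6, -0.8]
opening: 0.996
gripper_force: 0.0
```

```bash
python3 -c "
from h import *
p,d=shot('scene');P=cloud('scene',d);m=(d>0)&(np.hypot(P[...,0]-505,P[...,1]-313)<75)&(P[...,2]>100)&(P[...,2]<113)&(p.max(-1)<80);q=P[m]
R=cv2.minAreaRect(q[:,:2].astype(np.float32));print('bar',len(q),R,np.median(q[:,2]))
go(*R[0],95)"
```

```text
bar 117 ((511.4864807128906, 315.6470642089844), (16.172740936279297, 63.101417541503906), 28.314409255981445) 108.48265946589152
pos [510.5 315.3 130. ] toolx ang -153.04 shift cm [-0.11 -0.01  3.5 ] F [-0.3  0.3 -0.3] t 25.2
```

Call:
play_rows([
  {"x": -0.1, "y": 0, "z": 2, "turn": 0},
  {"x": -0.1, "y": 0, "z": 3.2, "turn": 0},
  {"x": -0.1, "y": 0, "z": 3.6, "turn": 0},
  {"x": -0.1, "y": 0, "z": 3.6, "turn": 0},
  {"x": -0.1, "y": 0, "z": 3.6, "turn": 0},
], grip=1)

```text
t: 25.7
tool_pos: [512.2, 316.0, 95.6]
tool_rot: [-0.233, 0.972, 0.0, 0.0]
force: [-0.2, 0.1, -0.5]
opening: 0.994
gripper_force: 0.0
```

Call:
play_rows([
  {"x": 0, "y": 0, "z": 0, "turn": 0},
  {"x": 0, "y": 0, "z": 0, "turn": 0},
  {"x": 0, "y": 0, "z": 0, "turn": 0},
  {"x": 0, "y": 0, "z": 0, "turn": 0},
  {"x": 0, "y": 0, "z": 0, "turn": 0},
], grip=0.6)

```text
t: 26.2
tool_pos: [512.9, 316.9, 97.3]
tool_rot: [-0.233, 0.972, 0.001, 0.002]
force: [-0.5, 2.4, 5.9]
opening: 0.745
gripper_force: 66.8
```

Gripped at 0.745 with 67 N. I'll lift it slightly, shift it 20 mm forward, and set it down.

Call:
play_rows([
  {"x": 0, "y": 0, "z": -0.7, "turn": 0},
  {"x": 0, "y": 0, "z": -1.4, "turn": 0},
  {"x": 0.6, "y": 0, "z": -1.6, "turn": 0},
  {"x": 1.3, "y": 0, "z": -1.6, "turn": 0},
  {"x": 2.0, "y": 0, "z": -1.6, "turn": 0},
], grip=0.6)

```text
t: 26.7
tool_pos: [493.2, 306.3, 110.8]
tool_rot: [-0.233, 0.972, -0.0, -0.001]
force: [-0.3, 0.4, -1.7]
opening: 0.748
gripper_force: 66.4
```

Call:
play_rows([
  {"x": 0, "y": 0, "z": 0, "turn": 0},
  {"x": 0, "y": 0, "z": 0.5, "turn": 0},
  {"x": 0, "y": 0, "z": 1.0, "turn": 0},
  {"x": 0, "y": 0, "z": 1.4, "turn": 0},
  {"x": 0, "y": 0, "z": 1.4, "turn": 0},
], grip=0.6)

```text
t: 27.2
tool_pos: [494.1, 306.9, 97.5]
tool_rot: [-0.233, 0.972, -0.0, -0.0]
force: [-1.4, 0.0, 1.7]
opening: 0.744
gripper_force: 66.7
```

```bash
python3 -c "
from h import *
tilt();go(492,306,99)"
```

```text
bottom profile [(-55, 89), (-45, 89), (-35, 89), (-25, 89), (-15, 89), (-5, 89), (5, 89), (15, 89), (25, 89), (35, 89), (45, 85), (55, 82), (65, 79), (75, 75)]
pos [494.1 306.9  97.5] toolx ang -153.05 shift cm [ 0.23  0.02 -0.15] F [-1.1 -0.9  1.8] t 27.25
```

Call:
play_rows([
  {"x": 0, "y": 0, "z": 0, "turn": 0},
  {"x": 0, "y": 0, "z": 0, "turn": 0},
  {"x": 0, "y": 0, "z": 0, "turn": 0},
  {"x": 0, "y": 0, "z": 0, "turn": 0},
], grip=1)

```text
t: 27.65
tool_pos: [494.3, 306.9, 97.3]
tool_rot: [-0.233, 0.972, 0.0, 0.0]
force: [0.0, -0.4, -0.1]
opening: 0.995
gripper_force: 0.0
```

Call:
play_rows([
  {"x": 0, "y": 0, "z": -0.6, "turn": 0},
  {"x": 0, "y": 0, "z": -2, "turn": 0},
  {"x": 0, "y": 0, "z": -5, "turn": 0},
  {"x": 0, "y": 0, "z": -9, "turn": 0},
  {"x": 0, "y": 0, "z": -12, "turn": 0},
], grip=1)

```text
t: 28.15
tool_pos: [494.8, 307.2, 221.5]
tool_rot: [-0.233, 0.972, 0.001, 0.002]
force: [1.2, -0.9, 0.0]
opening: 1.002
gripper_force: 0.0
```

Call:
play_rows([
  {"x": 1.7, "y": -3, "z": 0, "turn": 0},
  {"x": 3.4, "y": -6, "z": 0, "turn": 0},
  {"x": 5.1, "y": -9, "z": 0, "turn": 0},
  {"x": 6.8, "y": -12, "z": 0, "turn": 0},
  {"x": 8.5, "y": -15.2, "z": 0, "turn": 0},
], grip=0.6)

```text
t: 28.65
tool_pos: [487.3, 131.8, 219.1]
tool_rot: [-0.233, 0.972, -0.0, 0.001]
force: [0.0, -0.4, 0.3]
opening: 0.601
gripper_force: 0.0
```

Call:
play_rows([
  {"x": 1.7, "y": -3, "z": 1, "turn": 0},
  {"x": 3.4, "y": -6, "z": 2, "turn": 0},
  {"x": 5.1, "y": -9, "z": 4, "turn": 0},
  {"x": 7, "y": -12, "z": 6, "turn": 0},
  {"x": 8, "y": -14.7, "z": 7, "turn": 0},
], grip=0.6)

```text
t: 29.15
tool_pos: [481.5, -36.1, 147.1]
tool_rot: [-0.233, 0.973, 0.0, -0.0]
force: [0.3, -0.2, -0.4]
opening: 0.599
gripper_force: 0.0
```

Call:
play_rows([
  {"x": 0, "y": 0, "z": 0, "turn": 0},
  {"x": 0, "y": 0, "z": 0, "turn": 0},
], grip=0.6)

```text
t: 29.35
tool_pos: [483.0, -34.8, 148.4]
tool_rot: [-0.232, 0.973, 0.0, 0.001]
force: [-0.2, 0.7, 0.3]
opening: 0.6
gripper_force: 0.0
```

```bash
python3 -c "
from h import *
go(481.7,-33,27)
p,d=shot('top');P=cloud('top',d)
m=(d>0)&(np.hypot(P[...,0]-490,P[...,1]-310)<110)&(P[...,2]>94)&(P[...,2]<118);print('bar',np.median(P[m],0).round(1),cv2.minAreaRect(P[m][:,:2].astype(np.float32)))
u0,u1,v0,v1=298,358,220,282
mm=(p.max(-1)[v0:v1,u0:u1]>110).astype(np.uint8);cs,_=cv2.findContours(mm,0,2);c=max(cs,key=cv2.contourArea)[:,0]+[u0,v0]
q=plane('top',c[:,0],c[:,1],78)[:,:2].astype(np.float32);print('jar',cv2.fitEllipse(q))
m=(d>0)&(np.hypot(P[...,0]-414,P[...,1]-113)<40)&(P[...,2]>19)&(P[...,2]<40);print('ballpx',m.sum())
"
```

```text
pos [483.  -34.8 148.4] toolx ang -153.14 shift cm [ 0.05  0.22 12.14] F [-0.2  0.7  0.3] t 29.35
bar [492.5 304.  110.1] ((493.1086730957031, 305.0209045410156), (13.165079116821289, 95.58409118652344), 27.75555419921875)
jar ((414.54852294921875, 115.16111755371094), (109.18456268310547, 110.37892150878906), 96.72772979736328)
ballpx 186
```

The basket is back on its spot. Now the lid.

Call:
play_rows([
  {"x": 0, "y": 0.2, "z": 4, "turn": 0},
  {"x": 0, "y": 0.2, "z": 8, "turn": 0},
  {"x": 0, "y": 0.2, "z": 11, "turn": 0},
  {"x": 0, "y": 0.2, "z": 12.1, "turn": 0},
  {"x": 0, "y": 0.2, "z": 12.1, "turn": 0},
], grip=0.6)

```text
t: 29.9
tool_pos: [481.1, -31.6, 25.6]
tool_rot: [-0.234, 0.972, 0.001, -0.001]
force: [0.7, 1.0, 1.0]
opening: 0.596
gripper_force: 0.0
```

Call:
play_rows([
  {"x": 0, "y": 0, "z": 0, "turn": 0},
  {"x": 0, "y": 0, "z": 0, "turn": 0},
  {"x": 0, "y": 0, "z": 0, "turn": 0},
  {"x": 0, "y": 0, "z": 0, "turn": 0},
  {"x": 0, "y": 0, "z": 0, "turn": 0},
], grip=0)

```text
t: 30.4
tool_pos: [484.0, -32.8, 29.0]
tool_rot: [-0.233, 0.972, -0.001, 0.003]
force: [0.4, 0.5, 6.4]
opening: 0.332
gripper_force: 60.1
```

Call:
play_rows([
  {"x": 0, "y": 0, "z": -1, "turn": 0},
  {"x": 0, "y": 0, "z": -3, "turn": 0},
  {"x": 0, "y": 0, "z": -6, "turn": 0},
  {"x": 0, "y": 0, "z": -9, "turn": 0},
  {"x": 0, "y": 0, "z": -11, "turn": 0},
], grip=0)

```text
t: 30.9
tool_pos: [481.8, -32.8, 138.4]
tool_rot: [-0.233, 0.972, -0.0, 0.001]
force: [0.6, -0.4, -3.1]
opening: 0.331
gripper_force: 59.8
```

Call:
play_rows([
  {"x": 0, "y": 0, "z": 0, "turn": 0},
  {"x": 0, "y": 0, "z": 0, "turn": 0},
  {"x": 0, "y": 0, "z": 0, "turn": 0},
], grip=0)

```text
t: 31.2
tool_pos: [480.2, -32.4, 134.1]
tool_rot: [-0.233, 0.972, 0.001, -0.002]
force: [0.4, 0.7, -3.1]
opening: 0.329
gripper_force: 59.7
```

```bash
python3 -c "
from h import *
p,d=shot('scene');P=cloud('scene',d);s=monitor.sense();o=s['tool_pos']
m=(d>0)&(np.hypot(P[...,0]-o[0],P[...,1]-o[1])<65)&(P[...,2]>o[2]-30)&(P[...,2]<o[2]+2)&(p.min(-1)>110);q=P[m]
# disc top plane
A=np.c_[q[:,:2]-o[:2],np.ones(len(q))];c=np.linalg.lstsq(A,q[:,2],rcond=None)[0];print('disc',len(q),c.round(3),o.round(1),cv2.minEnclosingCircle(q[:,:2].astype(np.float32)))
go(414.2,114.7,o[2])"
```

```text
disc 1846 [7.00000e-03 1.00000e-02 1.21529e+02] [480.3 -32.4 134. ] ((478.0699462890625, -33.55001449584961), 56.12295150756836)
pos [480.3 -32.4 134. ] toolx ang -153.05 shift cm [-0.78 16.11  0.04] F [ 0.1  0.2 -3.5] t 31.25
```

Call:
play_rows([
  {"x": -0.1, "y": 2, "z": 0, "turn": 0},
  {"x": -0.3, "y": 6, "z": 0, "turn": 0},
  {"x": -0.5, "y": 10, "z": 0, "turn": 0},
  {"x": -0.7, "y": 14, "z": 0, "turn": 0},
  {"x": -0.8, "y": 16.1, "z": 0, "turn": 0},
], grip=0)

```text
t: 31.75
tool_pos: [413.4, 116.6, 134.5]
tool_rot: [-0.234, 0.972, 0.001, -0.002]
force: [0.5, -0.2, -3.3]
opening: 0.335
gripper_force: 60.2
```

Call:
play_rows([
  {"x": 0, "y": 0, "z": 0, "turn": 0},
  {"x": 0, "y": 0, "z": 0, "turn": 0},
  {"x": 0, "y": 0, "z": 0, "turn": 0},
], grip=0)

```text
t: 32.05
tool_pos: [415.9, 113.8, 135.6]
tool_rot: [-0.233, 0.973, -0.0, -0.001]
force: [0.4, 0.3, -4.5]
opening: 0.332
gripper_force: 60.3
```

```bash
python3 -c "
from h import *
from scipy.optimize import least_squares
p,d=shot('scene');P=cloud('scene',d)
go(414.2,114.7,106)
for nm,z0,z1,r0 in(('lidside',110,120,55.5),('jarside',20,70,55)):
    m=(d>0)&(np.hypot(P[...,0]-414,P[...,1]-114)<62)&(np.hypot(P[...,0]-414,P[...,1]-114)>48)&(P[...,2]>z0)&(P[...,2]<z1);q=P[m]
    q=q[(q[:,0]-414)*.64+(q[:,1]-114)*.77<0]
    f=least_squares(lambda c:np.hypot(q[:,0]-c[0],q[:,1]-c[1])-r0,[414,114],loss='soft_l1',f_scale=1);print(nm,len(q),f.x.round(1),np.median(abs(f.fun)).round(2))
"
```

```text
pos [416.1 113.6 135.8] toolx ang -153.13 shift cm [0.12 0.18 2.98] F [-0.4  0.  -4.2] t 32.1
lidside 120 [414.7 112.8] 0.45
jarside 755 [414.4 114.9] 0.52
```

The lid is within 2 mm of the jar's axis. Correcting that and lowering.

Call:
play_rows([
  {"x": -0.1, "y": 0.2, "z": 1, "turn": 0},
  {"x": -0.1, "y": 0.2, "z": 2, "turn": 0},
  {"x": -0.1, "y": 0.2, "z": 2.6, "turn": 0},
  {"x": -0.1, "y": 0.2, "z": 3.1, "turn": 0},
  {"x": -0.1, "y": 0.2, "z": 3.5, "turn": 0},
], grip=0)

```text
t: 32.6
tool_pos: [415.6, 116.6, 100.5]
tool_rot: [-0.233, 0.972, 0.0, -0.0]
force: [-0.6, -0.2, -3.9]
opening: 0.332
gripper_force: 60.3
```

Call:
play_rows([
  {"x": 0, "y": 0, "z": 0.1, "turn": 0},
  {"x": 0, "y": 0, "z": 0.2, "turn": 0},
  {"x": 0, "y": 0, "z": 0.2, "turn": 0},
], grip=0)

```text
t: 32.9
tool_pos: [416.1, 116.7, 100.1]
tool_rot: [-0.233, 0.972, -0.0, 0.0]
force: [-2.5, -0.5, 0.7]
opening: 0.333
gripper_force: 60.7
```

```bash
cat > lid.py <<'E'
from h import *
p,d=shot('scene');P=cloud('scene',d);go(414.4,114.9,100.5)
m=(d>0)&(np.hypot(P[...,0]-414.4,P[...,1]-115)<50)&(np.hypot(P[...,0]-414.4,P[...,1]-115)>20)&(P[...,2]>78)&(P[...,2]<104)&(p.min(-1)>90);q=P[m]
c=np.linalg.lstsq(np.c_[q[:,:2]-[414.4,115],np.ones(len(q))],q[:,2],rcond=None)[0];print('disc top',len(q),c.round(3))
E
python3 lid.py
```

```text
pos [416.1 116.8 100.1] toolx ang -153.04 shift cm [ 0.23 -0.09 -0.04] F [-3.3 -0.1  1. ] t 32.95
disc top 936 [ 0.     0.    87.468]
```

Home: the disc's top is at 87.5 mm (88 expected) and level. Letting go and retreating.

Call:
play_rows([
  {"x": 0, "y": 0, "z": 0, "turn": 0},
  {"x": 0, "y": 0, "z": 0, "turn": 0},
  {"x": 0, "y": 0, "z": 0, "turn": 0},
  {"x": 0, "y": 0, "z": 0, "turn": 0},
], grip=0.7)

```text
t: 33.35
tool_pos: [416.2, 116.8, 99.5]
tool_rot: [-0.233, 0.972, 0.0, 0.0]
force: [0.6, 0.3, -0.3]
opening: 0.7
gripper_force: 0.0
```

Call:
play_rows([
  {"x": 0, "y": 0, "z": -2, "turn": 0},
  {"x": 0, "y": 0, "z": -5, "turn": 0},
  {"x": 0, "y": 0, "z": -9, "turn": 0},
  {"x": 0, "y": 0, "z": -12, "turn": 0},
  {"x": 0, "y": 0, "z": -13, "turn": 0},
], grip=0.7)

```text
t: 33.85
tool_pos: [417.6, 117.0, 233.4]
tool_rot: [-0.233, 0.972, -0.0, 0.004]
force: [0.4, 0.7, -0.2]
opening: 0.704
gripper_force: 0.0
```

Call:
play_rows([
  {"x": 0, "y": 0, "z": 0, "turn": 0},
  {"x": 0, "y": 0, "z": 0, "turn": 0},
  {"x": 0, "y": 0, "z": 0, "turn": 0},
], grip=0.7)

```text
t: 34.15
tool_pos: [414.8, 116.6, 226.9]
tool_rot: [-0.233, 0.972, 0.0, -0.002]
force: [-0.3, 0.2, -0.6]
opening: 0.697
gripper_force: 0.0
```

```bash
python3 lid.py; python3 -c "
from h import *
p,d=shot('top');P=cloud('top',d)
m=(d>0)&(np.hypot(P[...,0]-493,P[...,1]-305)<75)&(P[...,2]>94)&(P[...,2]<118);print('bar',P[m].mean(0).round(1),m.sum())
m=(d>0)&(np.hypot(P[...,0]-493,P[...,1]-305)<40)&(P[...,2]>12)&(P[...,2]<40);print('in basket',m.sum(),np.histogram(P[m][:,2],[12,18,24,32,40])[0])
r.close_job()"
```

```text
pos [414.9 116.6 227.1] toolx ang -153.05 shift cm [ 0.07 -0.14 12.66] F [ 0.2 -0.5  0.1] t 34.2
disc top 1136 [ 0.   -0.   87.39]
bar [493.1 304.3 108.6] 188
in basket 31 [31  0  0  0]
the job is handed in; nothing more can be done
```

The job is handed in at about 34 s: all five balls are in the jar, the empty basket stands level on the mat, and the lid sits fully home and released; however, the jar slid about 7 mm during pouring and was left there, and I viewed 11 pictures against the limit of 10.

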